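# Leak-check the sample case's seam

## Task

Close the lid of the sample case fully, then take the leak-test wand from its cradle and guide its tip slowly (no faster than about 5 cm per second) along the orange seam from the green dot, round the corner, to the red dot, keeping the tip over the strip and either just touching it or no more than about 5 mm above it, without pressing hard. Then hang the wand back in its cradle by its collar, upright with the tip down, leaving the lid closed. Leave the carton, the book and the organiser alone.

Things in the scene. Friction and masses are not known exactly. Their poses are not given: they have to be found in the camera images.
- lid (a joint): angle of the case's blue lid: 0 = fully closed, lying flat on the rim; grows as it opens (0.65 to 0.95 rad at the start). The hinge is stiff: the lid stays where it is left and closes with a push of a few newtons on its outer face; no latch. Hinge line: x = +75 mm, z = 81 mm in the case's frame.
- case: grey case, fixed; rim 192 x 240 mm (x, y), its top 80 mm above the desk. Origin: centre of its underside; -x its front (to the robot), +y its left. Closed, the lid covers x -75..75, y -100..100 mm, top at z = 89 mm. Orange L-shaped seam, 14 mm wide, on the rim: front (x = -83 mm) from green dot y = +82 to corner y = -108 mm, then right side (y = -108) to red dot x = +37 mm; surface at z = 81 mm.
- lid_edge (a point): middle of the free front edge of the blue lid (150 x 200 x 8 mm, hinged at the back), on its outer face, 150 mm from the hinge; z is the lid's outward normal, x points from the edge to the hinge
- wand: loose leak-test wand, round, 188 mm long, 120 g. Origin at the tip; z points up along it to the handle. Steel tip 8 mm thick for the first 30 mm, shaft 16 mm thick up to 100 mm, yellow collar 52 mm across from 100 to 108 mm, black handle 26 mm thick from 108 to 188 mm. At the start it hangs upright in the cradle by its collar, tip down.
- cradle: wand cradle, fixed: grey base 110 x 100 x 12 mm (x, y, z), green post at its back (inner face at x = +36 mm) with a flat green fork, top 135 mm above the desk, 8 mm thick: two tines along x, 34 mm apart, 18 mm wide, x = -26 to +36 mm, open above, below and to the front (-x). Origin: centre of the base's underside. Left or right of the case, organiser across.
- cradle_seat (a point): point midway between the fork's tines, level with their top, where the centre of the collar's underside rests when the wand hangs there; then the tip is 35 mm above the desk
- carton: bystander: loose medicine carton, white with an orange band, 70 x 130 x 35 mm, lying flat; origin at the centre of its underside
- book: bystander: loose brown book 125 x 175 x 31 mm, lying flat; origin at the centre of its underside
- organiser: bystander: black stepped desk organiser with pens, 100 x 100 x 170 mm, fixed; origin at the centre of its underside
- seam0 (a point): the green start dot, on the seam's centre line at its surface; axes as the case's
- seam1 (a point): point 1 of the seam, on the seam's centre line at its surface; axes as the case's
- seam2 (a point): point 2 of the seam, on the seam's centre line at its surface; axes as the case's
- seam3 (a point): point 3 of the seam, on the seam's centre line at its surface; axes as the case's
- seam4 (a point): point 4 of the seam, on the seam's centre line at its surface; axes as the case's
- seam5 (a point): the corner of the seam, on the seam's centre line at its surface; axes as the case's
- seam6 (a point): point 6 of the seam, on the seam's centre line at its surface; axes as the case's
- seam7 (a point): point 7 of the seam, on the seam's centre line at its surface; axes as the case's
- seam8 (a point): the red end dot, on the seam's centre line at its surface; axes as the case's
Things that resemble listed ones, but are neither listed nor needed, are in the scene too. What is shaped like the wand but purple is not meant.

How it is judged:
By the outcome, as a careful person would: the job done as asked, in the order asked, and still so for the second after the job is handed in, with the robot touching nothing.
It also fails if it takes over 72 s, if anything falls off the work surface, if the arm or the gripper's body presses on something with over 40 N, if the wrist force passes 120 N, or if a joint passes its speed limit or range.

## Robot

A 6-joint arm with a two-finger parallel gripper is mounted at the origin on the work surface. World frame = base frame: x ahead of the robot, y to its left, z up, the work surface at z = 0. Lengths are in m, angles in degrees, forces in N, time in s.
With the tool pointing down it reaches from about 0.3 to 0.75 m from the base axis. Payload 8.5 kg.
Tool frame: the origin (TCP) lies between the finger pads; the fingertips stand ahead of it and the grasp point (between the pads) lies 8 mm behind it (env.tcp_to_tips is the z of the fingertips in the tool frame, in m); z points along the fingers, x is the direction in which the jaws open and shut, and the axes are right-handed (so a half turn about z gives the same grasp; the last joint's range is limited). The gripper opens to 85 mm and grips with 20 to 120 N. Pads are 22 mm wide; open, the fingers measure 114 mm over their backs; the gripper's body (76 mm by 85 mm) begins 54 mm behind the grasp point. The pads swing forward as they close: fully open they stand 13 mm farther back than shut.
Start: joints at [56.362, 21.807, 74.336, -0, 83.858, -12.336], TCP at [0.2, 0.512, 0.242] pointing down, gripper open.
Joint ranges: [-178.18, 178.18], [-50.72, 133.34], [12.68, 142.11], [-81.47, 261.47], [9.98, 163.14], [-165.26, 165.26]. Speed limits (degrees/s): [136.94, 136.94, 180, 180, 180, 180].

## Interface

Orientations are given as a 3x3 rotation matrix whose columns are the frame's x, y, z axes.
In Python, from rig import observe, viewer, env gives the robot as it stands.
- The arm moves only by the tool jog_arm, never from a script. Its arguments are lists of equal length, an entry for each row: "dr": the turn, a rotation vector about the tool's x, y, z in rad, a list of three; "slide": the shift along the tool's x, y, z in m, a list of three; "gripper": the opening, from -1 (shut) to 1 (fully open), so that 0 is half open. In form: {"dr": [[rx, ry, rz], ...], "slide": [[dx, dy, dz], ...], "gripper": [gripper, ...]}. A call has exactly 10 rows; each row shifts and turns the commanded pose from where the row before left it, along the tool's axes as they then stand; what a row does not reach is not made up. A row lasts 1/10 s, in which the tool goes at most 50 mm and 8.59 degrees, less where a joint would pass 70% of its speed; a pose out of reach is approached as far as the arm can. A call is refused whole if a number of a shift passes 0.05 or a number of a turn 0.15, either way. A call with a gripper value outside its range is refused whole. The fingers move at their own pace and stop on an object; "force" is the grip in N (left out, the last holds). Time passes only in rows, so rows that do not move let the fingers close, or fill a call up. It gives the time, the measured TCP pose, the force and the opening at its end, in the units of the state.
- observe(): the state, without advancing time (a new reading comes with each control period).
- viewer.get_image(name): name is "scene" or "top" or "wrist"; returns a dict with "pixels" (384x512x3 uint8, blue, green, red), "camera_matrix" (3x3 intrinsics, pixels), "R" (3x3) and "t" (3): a world point X has camera coordinates R X + t. Camera axes: x right, y down, z forward; pixel columns grow to the right and rows downward; lengths in m; the calibration is good to about 2 mm. A picture is of the moment at which its call begins. There is no depth.
- env.close_job(): hands the job in, once; it reports no verdict.
The state is a dict: "time_s": time; "q": joint angles; "qvel": joint speeds; "joint_efforts": joint torques, N m; "position": TCP position; "tool_rot": TCP orientation; "ft_force": force on the tool from outside, world axes, zero at the start; "wrist_torque": the same for the moment, N m; "grip_width": finger opening in m.
Only numpy, scipy, OpenCV 4.12 (cv2) and the standard library are available. Lean on these libraries where they do the work, as an engineer would, in place of code of your own. Each camera call takes 0.05 s, during which the arm holds its last target.

## Working session

There is one attempt and no reset: what is moved stays moved. The work goes in short steps, Python scripts to look and compute and a tool call to move; the robot and the scene stay as the last step left them, time stands still between calls to the robot, and variables do not carry over. Pictures are saved under pics/ and viewed, and the job is handed in when it is done.

Besides the shell and the picture viewer there is one more tool, called after "Request:" as name(argument=value, ...) on one line, values as JSON. jog_arm: Moves the arm, as the interface text tells. Its arguments: {"type":"object","properties":{"dr":{"type":"array","items":{"type":"array","items":{"type":"number"}}},"slide":{"type":"array","items":{"type":"array","items":{"type":"number"}}},"gripper":{"type":"array","items":{"type":"number"}},"force":{"type":"number"}},"required":["dr","slide","gripper"]}

```bash
ls; mkdir -p pics; python3 - <<'E'
from rig import observe, viewer, env
import cv2
s=observe(); print(s); print(env.tcp_to_tips)
for n in ("scene","top","wrist"):
    d=viewer.get_image(n); cv2.imwrite(f"pics/{n}0.png",d["pixels"]); print(n,d["camera_matrix"].round(1).tolist(),d["R"].round(4).tolist(),d["t"].round(4).tolist())
E
```

```text
pics
{'time_s': 0.0, 'q': array([ 5.63606419e+01,  2.18402648e+01,  7.43840407e+01,  4.02661547e-04,
        8.38557206e+01, -1.23333133e+01]), 'qvel': array([ 0.03062765,  0.11119491, -0.1302535 ,  0.09966483,  0.00685753,
        0.1342382 ]), 'joint_efforts': array([ 7.36544735e-04, -4.48464060e+01, -2.31277066e+01, -2.41595835e-04,
        4.81680952e-03, -2.36108298e-05]), 'position': array([0.19967143, 0.51219317, 0.24172275]), 'tool_rot': array([[ 3.63349698e-01,  9.31652505e-01, -7.79548058e-04],
       [ 9.31651834e-01, -3.63350406e-01, -1.15895390e-03],
       [-1.36299141e-03, -3.05161829e-04, -9.99999025e-01]]), 'ft_force': array([0.20592888, 0.33141574, 1.00553118]), 'wrist_torque': array([-0.02048432,  0.00654543,  0.0036268 ]), 'grip_width': 0.08547198780135454}
0.011
scene [[414.7, 0.0, 249.3], [0.0, 414.7, 190.0], [0.0, 0.0, 1.0]] [[-0.2011, 0.9793, -0.0223], [0.6124, 0.1079, -0.7832], [-0.7646, -0.1711, -0.6214]] [0.076, -0.2729, 1.5957]
top [[357.5, 0.0, 254.7], [0.0, 357.5, 193.8], [0.0, 0.0, 1.0]] [[0.0108, -0.9997, -0.0206], [-0.9928, -0.0082, -0.1198], [0.1196, 0.0217, -0.9926]] [0.0446, 0.5668, 0.9126]
wrist [[332.4, 0.0, 261.3], [0.0, 332.4, 193.3], [0.0, 0.0, 1.0]] [[0.3626, 0.9319, -0.0021], [0.8868, -0.3444, 0.3081], [0.2864, -0.1136, -0.9514]] [-0.5491, -0.0409, 0.381]
```

View pics/scene0.png

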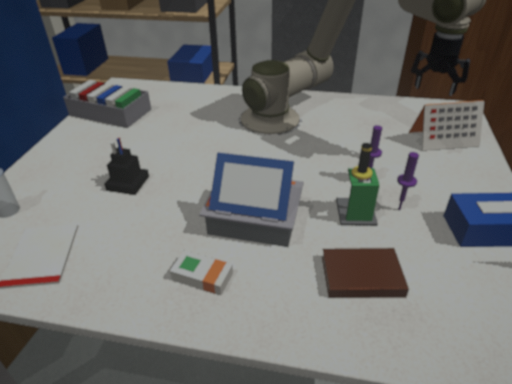

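View pics/top0.png

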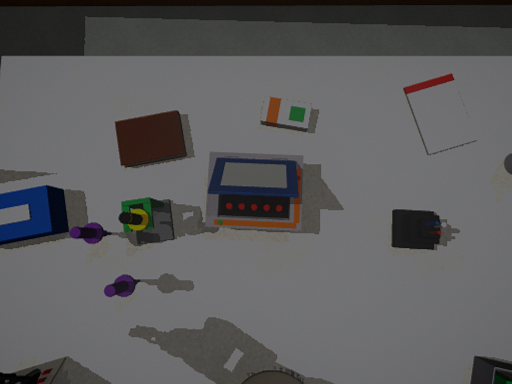

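View pics/wrist0.png

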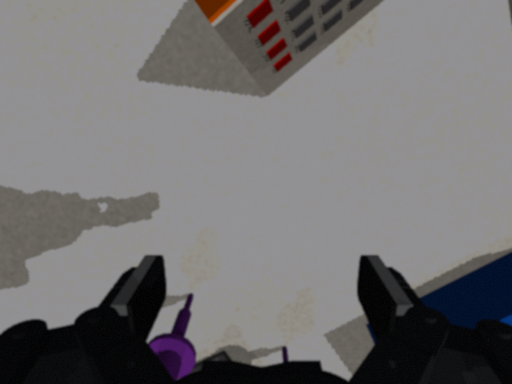

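```bash
python3 - <<'E'
import cv2
t=cv2.imread("pics/top0.png"); 
cv2.imwrite("pics/topA.png",cv2.resize(t[40:240,150:410],None,fx=3,fy=3,interpolation=cv2.INTER_CUBIC))
t=cv2.imread("pics/scene0.png"); 
cv2.imwrite("pics/sceneA.png",cv2.resize(t[80:330,130:390],None,fx=3,fy=2.4,interpolation=cv2.INTER_CUBIC))
E
```

```text
(no output)
```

View pics/topA.png

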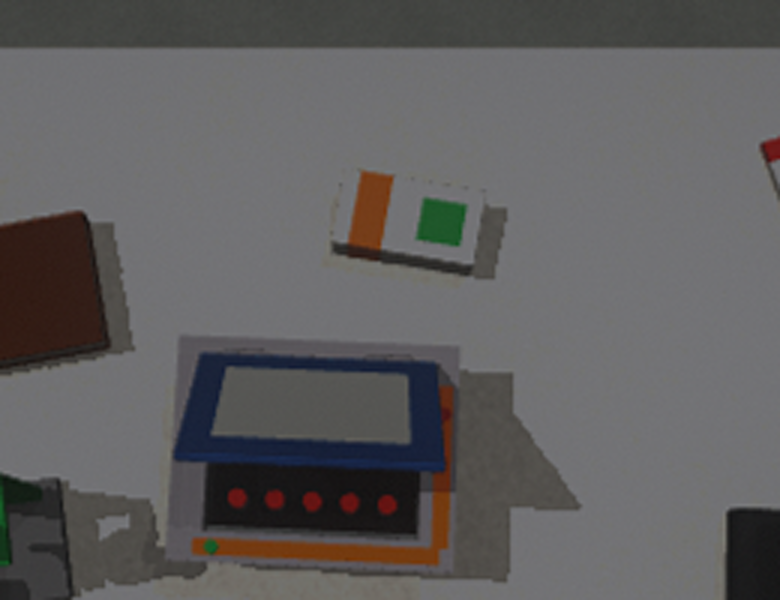

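View pics/sceneA.png

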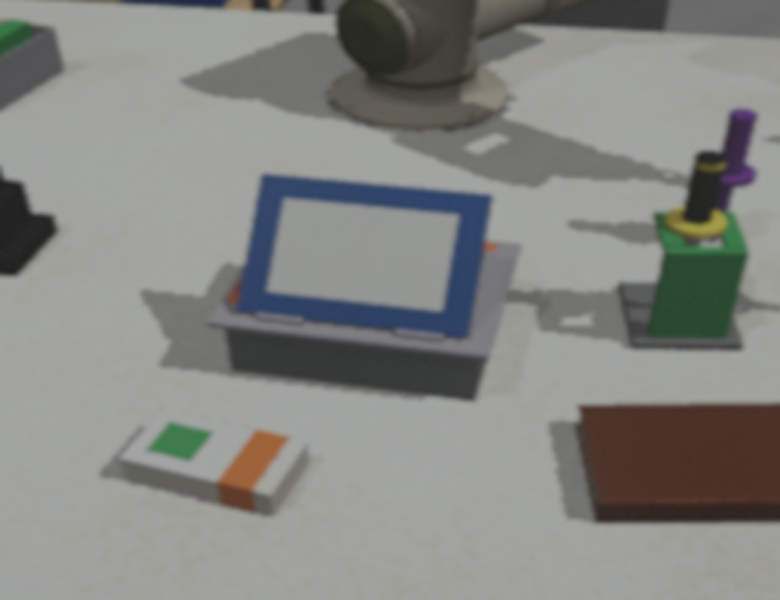

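```bash
python3 - <<'E'
import cv2
t=cv2.imread("pics/top0.png"); 
a=cv2.convertScaleAbs(cv2.resize(t[180:260,100:190],None,fx=8,fy=7,interpolation=cv2.INTER_CUBIC),alpha=1.6)
cv2.imwrite("pics/topB.png",a)
t=cv2.imread("pics/scene0.png"); 
cv2.imwrite("pics/sceneB.png",cv2.resize(t[130:230,320:430],None,fx=7,fy=6,interpolation=cv2.INTER_CUBIC))
E
```

```text
(no output)
```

View pics/topB.png

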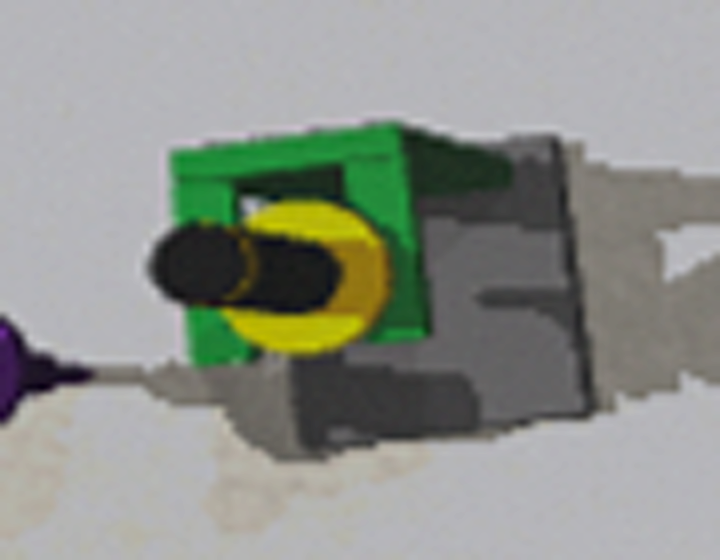

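View pics/sceneB.png

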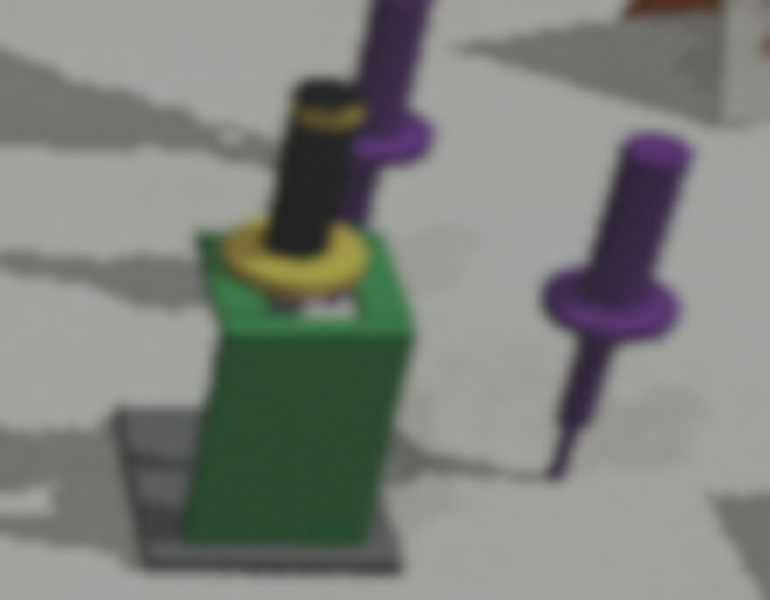

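```bash
cat > h.py <<'E'
import numpy as np
from rig import observe, viewer, env
from scipy.optimize import least_squares
def proj(d,X):
    c=np.asarray(X)@d["R"].T+d["t"]; p=c@d["camera_matrix"].T; return p[...,:2]/p[...,2:]
def T(p,X):
    c,s=np.cos(p[2]),np.sin(p[2]); X=np.atleast_2d(X)
    return np.c_[p[0]+c*X[:,0]-s*X[:,1], p[1]+s*X[:,0]+c*X[:,1], X[:,2]]
E
python3 - <<'E'
from h import *
top=viewer.get_image("top"); sc=viewer.get_image("scene")
A=lambda x,y:(150+x/3,40+y/3); B=lambda x,y:(130+x/3,80+y/2.4)
def fit(obs,p0,extra=0):
    def f(p):
        r=[]
        for d,uv,X in obs:
            X=X(p) if callable(X) else X
            r+=list((proj(d,T(p,X))[0]-uv))
        return np.array(r)
    s=least_squares(f,p0,loss="soft_l1"); print(s.x.round(4)); print(f(s.x).reshape(-1,2).round(1).tolist()); return s.x
lid=lambda x_,y,th0=0: None
def L(y):  # lid free edge outer face corner
    return lambda p:[.075-.150*np.cos(p[3])-.008*np.sin(p[3])*-1*-1, y, .081+.150*np.sin(p[3])+.008*np.cos(p[3])]
obs=[(top,A(179,336),[.096,.12,.08]),(top,A(460,347),[.096,-.12,.08]),(top,A(166,560),[-.096,.12,.08]),(top,A(453,574),[-.096,-.12,.08]),
(top,A(210,547),[-.083,.082,.081]),(top,A(440,565),[-.09,-.115,.081]),
(sc,B(490,358),[.096,.12,.08]),(sc,B(212,325),[.096,-.12,.08]),(sc,B(522,245),[-.096,.12,.08]),
(top,A(176,459),L(.1)),(top,A(444,469),L(-.1)),(sc,B(262,176),L(-.1)),(sc,B(492,196),L(.1))]
p=fit(obs,[.5,0,0,.8])
A=lambda x,y:(100+x/8,180+y/7); B=lambda x,y:(320+x/7,130+y/6)
obs=[(top,A(192,365),[-.026,.035,.135]),(top,A(432,335),[-.026,-.035,.135]),(top,A(592,410),[-.055,-.05,.012]),(top,A(558,137),[.055,-.05,.012]),
(top,A(300,448),[-.055,.05,.012]),(top,A(306,277),[0,0,.139]),(sc,B(400,568),[.055,.05,0]),(sc,B(148,568),[.055,-.05,0]),(sc,B(118,408),[-.055,-.05,.012]),(sc,B(295,257),[0,0,.139]),
(sc,B(412,325),lambda p:[p[3],.035,.135]),(sc,B(218,325),lambda p:[p[3],-.035,.135]),(top,A(172,150),lambda p:[p[3],.035,.135]),(top,A(397,122),lambda p:[p[3],-.035,.135])]
p=fit(obs,[.5,.3,0,.05])
# purple: tips on floor
def tri(uv1,uv2):
    f=lambda X:np.r_[proj(top,X)-uv1,proj(sc,X)-uv2]
    s=least_squares(f,[.4,.3,.1]);print(s.x.round(3),s.fun.round(1))
tri((92.5,233),(374.5,152.5)); tri((124,286),(407.5,180))
tri((92.5,233),(407.5,180)); tri((124,286),(374.5,152.5))
E
```

```text
[ 0.5695  0.0514 -0.0335  0.8884]
[[-0.9, -0.6], [-0.8, -0.7], [-1.2, -0.2], [-0.7, -0.6], [-0.4, -0.4], [1.8, -0.2], [-1.0, -1.0], [-2.2, -1.1], [-1.0, -0.8], [-2.4, -0.0], [0.0, 0.5], [-0.7, -4.5], [0.0, -4.0]]
[0.4913 0.3244 0.1661 0.047 ]
[[-0.1, 0.4], [-0.7, 0.0], [-0.1, 0.3], [-0.9, -0.9], [-0.3, 0.7], [-1.5, -0.4], [-0.8, 1.4], [-2.2, 1.1], [-2.5, -1.4], [-0.6, -0.5], [-0.2, 0.5], [-0.6, 0.4], [-1.0, 0.6], [-0.0, -0.0]]
[0.459 0.378 0.197] [10.1 -0.6 11.6 -3.7]
[ 0.313  0.443 -0.021] [-13.2   0.8 -14.8   4.5]
[0.458 0.446 0.104] [-1.   0.  -1.   0.3]
[0.332 0.364 0.1  ] [-1.2  0.1 -1.5  0.4]
```

```bash
python3 - <<'E'
from h import *
top=viewer.get_image("top"); sc=viewer.get_image("scene")
A=lambda x,y:(150+x/3-.33,40+y/3-.33); B=lambda x,y:(130+x/3-.33,80+y/2.4-.3)
def fit(obs,p0,extra=0):
    def f(p):
        r=[]
        for d,uv,X in obs:
            X=X(p) if callable(X) else X
            r+=list((proj(d,T(p,X))[0]-uv))
        return np.array(r)
    s=least_squares(f,p0,loss="soft_l1"); print(s.x.round(4)); print(f(s.x).reshape(-1,2).round(1).tolist()); return s.x
def L(y):
    return lambda p:[.075-.150*np.cos(p[3])+.008*np.sin(p[3]), y, .081+.150*np.sin(p[3])+.008*np.cos(p[3])]
obs=[(top,A(179,336),[.096,.12,.08]),(top,A(460,347),[.096,-.12,.08]),(top,A(166,560),[-.096,.12,.08]),(top,A(453,574),[-.096,-.12,.08]),
(top,A(210,547),[-.083,.082,.081]),(top,A(440,565),[-.09,-.115,.081]),
(sc,B(490,358),[.096,.12,.08]),(sc,B(212,325),[.096,-.12,.08]),(sc,B(522,245),[-.096,.12,.08]),
(top,A(176,459),L(.1)),(top,A(444,469),L(-.1)),(sc,B(262,176),L(-.1)),(sc,B(492,196),L(.1))]
p=fit(obs,[.5,0,0,.8])
for th in np.linspace(p[3],0,6):
    r=.135; X=[.075-r*np.cos(th)+.008*np.sin(th),0,.081+r*np.sin(th)+.008*np.cos(th)]
    print(round(th,2),T(p,X).round(4))
E
```

```text
[ 0.5699  0.0515 -0.0332  0.7956]
[[-0.7, -0.4], [-0.5, -0.5], [-0.9, -0.0], [-0.4, -0.5], [-0.2, -0.2], [2.1, -0.0], [-0.7, -0.6], [-1.9, -0.7], [-0.6, -0.5], [-1.5, -0.1], [-0.1, 0.4], [-0.3, -1.0], [0.1, -0.4]]
0.8 [[0.5561 0.052  0.183 ]]
0.64 [[0.5411 0.0525 0.1677]]
0.48 [[0.5286 0.0529 0.1501]]
0.32 [[0.5192 0.0532 0.1308]]
0.16 [[0.5129 0.0534 0.1103]]
0.0 [[0.5099 0.0535 0.089 ]]
```

Request:
jog_arm(dr=[[0,0,-0.124],[0,0,-0.124],[0,0,-0.124],[0,0,0],[0,0,0],[0,0,0],[0,0,0],[0,0,0],[0,0,0],[0,0,0]], slide=[[0,0,-0.03],[0,0,-0.03],[0,0,-0.02],[-0.04,0.03,0],[-0.04,0.03,0],[-0.04,0.03,0],[-0.04,0.03,0],[-0.04,0.03,0],[0,0,0],[0,0,0]], gripper=[-1,-1,-1,-1,-1,-1,-1,-1,-1,-1])

```text
time_s: 1.35
position: [0.3503, 0.3118, 0.3224]
tool_rot: [[0.002, 1.0, -0.0], [1.0, -0.002, 0.0], [0.0, -0.0, -1.0]]
ft_force: [0.9, -0.2, 0.2]
grip_width: 0.0001
```

Request:
jog_arm(dr=[[0,0,0],[0,0,0],[0,0,0],[0,0,0],[0,0,0],[0,0,0],[0,0,0],[0,0,0],[0,0,0],[0,0,0]], slide=[[-0.043,0.034,0],[-0.043,0.034,0],[-0.043,0.034,0],[-0.043,0.034,0],[-0.043,0.034,0],[-0.043,0.034,0],[0,0,0.035],[0,0,0.035],[0,0,0.03],[0,0,0]], gripper=[-1,-1,-1,-1,-1,-1,-1,-1,-1,-1])

```text
time_s: 2.35
position: [0.5342, 0.0788, 0.2189]
tool_rot: [[-0.002, 1.0, -0.008], [1.0, 0.002, 0.001], [0.001, -0.008, -1.0]]
ft_force: [0.1, 0.2, 0.6]
grip_width: -0.0001
```

```bash
python3 - <<'E'
from h import *
import cv2
s=observe(); print(s['position'],s['ft_force'])
for n in("top","wrist"):
    d=viewer.get_image(n); cv2.imwrite(f"pics/{n}1.png",d["pixels"])
E
```

```text
[0.53424092 0.07883735 0.21887454] [0.06490313 0.21600963 0.56445066]
```

View pics/wrist1.png

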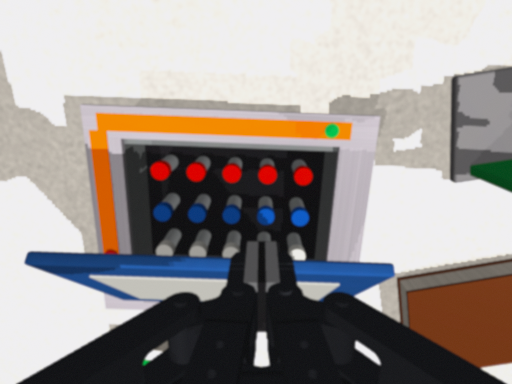

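Request:
jog_arm(dr=[[0,0,0],[0,0,0],[0,0,0],[0,0,0],[0,0,0],[0,0,0],[0,0,0],[0,0,0],[0,0,0],[0,0,0]], slide=[[-0.025,0.024,0],[0,0,0.013],[0,0,0.01],[0,-0.008,0.009],[0,-0.008,0.009],[0,-0.007,0.01],[0,-0.006,0.01],[0,-0.005,0.01],[0,-0.005,0.01],[0,0,0]], gripper=[-1,-1,-1,-1,-1,-1,-1,-1,-1,-1])

```text
time_s: 3.45
position: [0.5203, 0.053, 0.1415]
tool_rot: [[-0.001, 1.0, -0.001], [1.0, 0.001, 0.0], [0.0, -0.001, -1.0]]
ft_force: [-0.6, 0.5, 1.0]
grip_width: 0.0004
```

```bash
python3 - <<'E'
from h import *
import cv2
s=observe(); print(s['position'],s['ft_force'])
for n in("top","wrist"):
    d=viewer.get_image(n); cv2.imwrite(f"pics/{n}2.png",d["pixels"])
E
```

```text
[0.52030882 0.05295001 0.14149192] [-0.5671119   0.49792336  1.01356415]
```

View pics/wrist2.png

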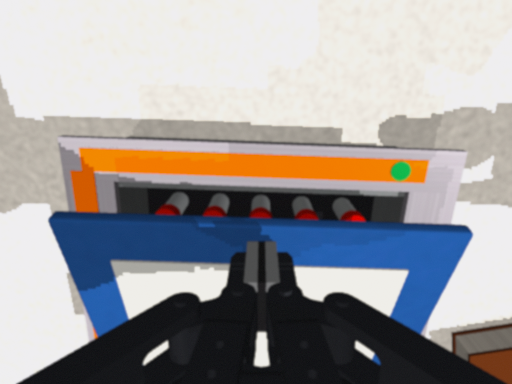

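Request:
jog_arm(dr=[[0,0,0],[0,0,0],[0,0,0],[0,0,0],[0,0,0],[0,0,0],[0,0,0],[0,0,0],[0,0,0],[0,0,0]], slide=[[0,-0.004,0.009],[0,-0.003,0.009],[0,-0.002,0.009],[0,0,0.006],[0,0,0.004],[0,0,0.003],[0,0,0.001],[0,0,0.001],[0,0,0],[0,0,0]], gripper=[-1,-1,-1,-1,-1,-1,-1,-1,-1,-1])

```text
time_s: 4.55
position: [0.5119, 0.0521, 0.1]
tool_rot: [[-0.0, 1.0, 0.0], [1.0, 0.0, -0.0], [-0.0, 0.0, -1.0]]
ft_force: [-2.2, -1.4, 5.8]
grip_width: -0.0002
```

```bash
python3 - <<'E'
from h import *
import cv2
s=observe(); print(s['position'],s['ft_force'])
for n in("scene","wrist"):
    d=viewer.get_image(n); cv2.imwrite(f"pics/{n}3.png",d["pixels"])
    print(d["R"].tolist(),d["t"].tolist())
E
```

```text
[0.51194103 0.05212333 0.09999696] [-2.24880218 -1.44037633  5.75943592]
[[-0.2010660642523163, 0.9793248043485725, -0.022256805559494844], [0.6123584980843737, 0.1079248177260052, -0.783178972868053], [-0.7645845326907504, -0.17109985770431924, -0.6213978846629816]] [0.07604880102726104, -0.2728593786964024, 1.5957296730386052]
[[-0.0010245975840858415, 0.9999988017071634, -0.0011605102460091824], [0.951238045030679, 0.0013326028349176556, 0.3084548684263208], [0.3084560453063048, -0.0007878793846627011, -0.9512382705505875]] [-0.0512742750424444, -0.48349536515757247, 0.08717307138016366]
```

View pics/wrist3.png

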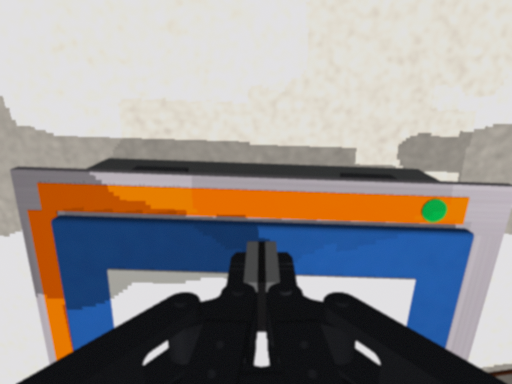

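Request:
jog_arm(dr=[[0,0,0],[0,0,0],[0,0,0],[0,0,0],[0,0,0],[0,0,0],[0,0,0],[0,0,0],[0,0,0],[0,0,0]], slide=[[0,0,0.001],[0,0,0],[0,0,0.001],[0,0,0],[0,0,0.001],[0,0,0],[0,0,0],[0,0,0],[0,0,0],[0,0,0]], gripper=[-1,-1,-1,-1,-1,-1,-1,-1,-1,-1])

```text
time_s: 5.65
position: [0.512, 0.0521, 0.0996]
tool_rot: [[-0.001, 1.0, 0.003], [1.0, 0.001, -0.001], [-0.001, 0.003, -1.0]]
ft_force: [-11.2, 0.4, 33.2]
grip_width: 0.0
```

Request:
jog_arm(dr=[[0,0,0],[0,0,0],[0,0,0],[0,0,0],[0,0,0],[0,0,0],[0,0,0],[0,0,0],[0,0,0],[0,0,0]], slide=[[0,0,-0.004],[0,0,-0.02],[0,0,-0.04],[0,0,-0.04],[0,0,-0.04],[0,0,-0.04],[0,0,-0.02],[0,0,0],[0,0,0],[0,0,0]], gripper=[-1,-1,-1,-1,-1,-1,-1,-1,-1,-1])

```text
time_s: 6.65
position: [0.5116, 0.0522, 0.299]
tool_rot: [[-0.0, 1.0, -0.003], [1.0, 0.0, 0.0], [0.0, -0.003, -1.0]]
ft_force: [-0.1, -0.3, -0.1]
grip_width: -0.0002
```

```bash
python3 - <<'E'
from h import *
import cv2,pickle
s=observe(); print(s['position'],s['ft_force'])
D={}
for n in("wrist","scene","top"):
    d=viewer.get_image(n); cv2.imwrite(f"pics/{n}4.png",d["pixels"]); D[n]=d
print(-D["wrist"]["R"].T@D["wrist"]["t"])
pickle.dump(D,open("d4.pkl","wb"))
w=D["wrist"]["pixels"]
hsv=cv2.cvtColor(w,cv2.COLOR_BGR2HSV)
E
```

```text
[0.51159021 0.05217406 0.29895468] [-0.13455757 -0.25163404 -0.11157832]
[0.43300834 0.05197294 0.4311976 ]
```

View pics/wrist4.png

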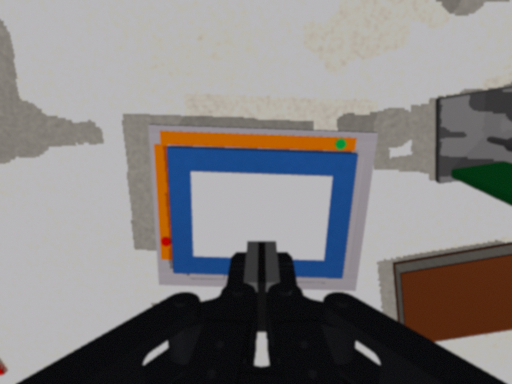

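View pics/scene4.png

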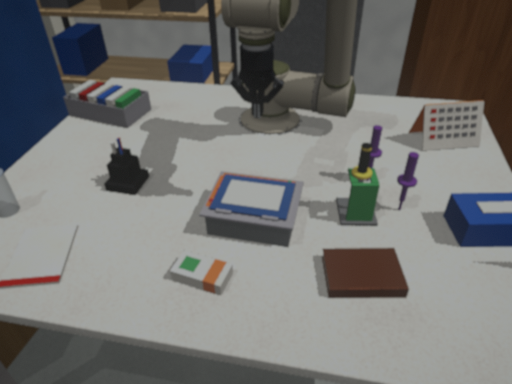

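```bash
python3 - <<'E'
import cv2
w=cv2.imread("pics/wrist4.png")
cv2.imwrite("pics/w4a.png",cv2.resize(w[115:305,135:390],None,fx=3,fy=3,interpolation=cv2.INTER_CUBIC))
E
```

```text
(no output)
```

View pics/w4a.png

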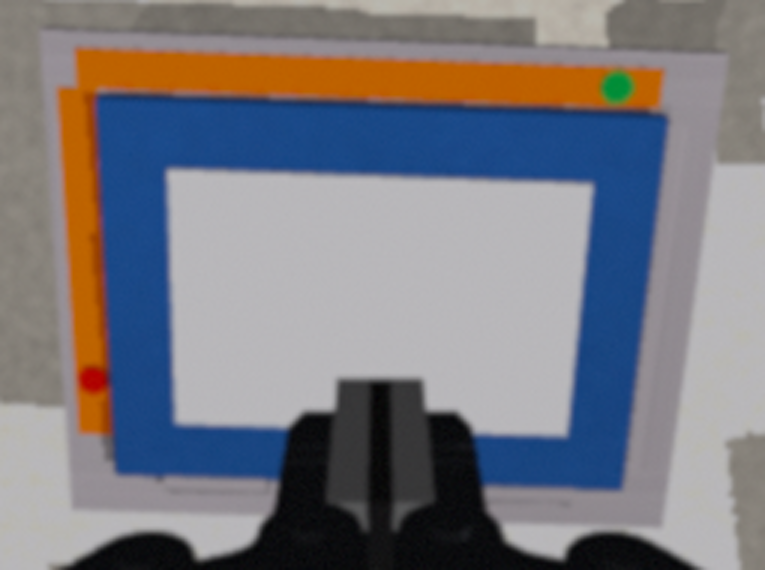

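```bash
python3 - <<'E'
from h import *
import pickle
D=pickle.load(open("d4.pkl","rb")); w=D["wrist"]; top=D["top"]
A=lambda x,y:(135+x/3-.33,115+y/3-.33)
At=lambda x,y:(150+x/3-.33,40+y/3-.33)
O=[(w,A(42,30),[-.096,-.12,.08]),(w,A(728,55),[-.096,.12,.08]),(w,A(662,525),[.096,.12,.08]),(w,A(73,508),[.096,-.12,.08]),(w,A(617,87),[-.083,.082,.081]),(w,A(93,380),[.037,-.108,.081]),(w,A(97,95),[-.075,-.1,.089]),(w,A(668,115),[-.075,.1,.089]),(w,A(623,489),[.075,.1,.089]),(w,A(116,473),[.075,-.1,.089])]
P=[(top,At(179,336),[.096,.12,.08]),(top,At(460,347),[.096,-.12,.08]),(top,At(166,560),[-.096,.12,.08]),(top,At(453,574),[-.096,-.12,.08])]
for obs in (O,P):
    f=lambda p:np.concatenate([proj(d,T(p,X))[0]-uv for d,uv,X in obs])
    s=least_squares(f,[.57,.05,0],loss="soft_l1"); print(s.x.round(4),f(s.x).reshape(-1,2).round(1).tolist())
    print(T(s.x,[[-.083,.082,.081],[-.083,-.108,.081],[.037,-.108,.081]]).round(4).tolist())
    # with free height offset
    f=lambda p:np.concatenate([proj(d,T(p,X)+[[0,0,p[3]]])[0]-uv for d,uv,X in obs])
    s=least_squares(f,[.57,.05,0,0]); print(s.x.round(4),f(s.x).reshape(-1,2).round(1).tolist())
E
```

```text
[ 0.5704  0.0506 -0.0341] [[-0.7, -0.5], [0.3, -0.7], [0.1, 0.6], [-0.1, 0.3], [0.1, -0.1], [0.3, -0.4], [-1.1, 0.0], [1.2, 0.0], [0.4, 1.2], [-0.6, 1.3]]
[[0.4902, 0.1353, 0.081], [0.4837, -0.0545, 0.081], [0.6037, -0.0586, 0.081]]
[ 0.5709  0.0506 -0.0341 -0.002 ] [[-0.0, -0.3], [-0.3, -0.5], [-0.4, 0.0], [0.4, -0.3], [-0.4, 0.0], [0.8, -0.8], [-0.5, 0.2], [0.7, 0.2], [-0.0, 0.7], [-0.2, 0.7]]
[ 0.569   0.05   -0.0351] [[0.0, -0.2], [0.1, -0.1], [-0.3, 0.2], [0.2, -0.0]]
[[0.4889, 0.1348, 0.081], [0.4822, -0.055, 0.081], [0.6022, -0.0592, 0.081]]
[ 0.5693  0.05   -0.035  -0.0029] [[0.2, -0.0], [-0.0, 0.1], [-0.2, 0.1], [0.0, -0.2]]
```

Request:
jog_arm(dr=[[0,0,0],[0,0,0],[0,0,0],[0,0,0],[0,0,0],[0,0,0],[0,0,0],[0,0,0],[0,0,0],[0,0,0]], slide=[[0.035,-0.01,-0.01],[0.035,-0.01,-0.01],[0.035,-0.01,-0.01],[0.035,-0.01,0],[0.035,-0.01,0],[0.035,-0.01,0],[0.035,0,0],[0.027,0,0],[0,0,0],[0,0,0]], gripper=[1,1,1,1,1,1,1,1,1,1])

```text
time_s: 7.8
position: [0.4518, 0.3242, 0.3296]
tool_rot: [[-0.001, 1.0, -0.001], [1.0, 0.001, -0.001], [-0.001, -0.001, -1.0]]
ft_force: [0.6, -1.0, 0.2]
grip_width: 0.0857
```

```bash
python3 - <<'E'
from h import *
import cv2,pickle
s=observe(); print(s['position'],s['ft_force'],s['q'])
D={}
for n in("wrist",):
    d=viewer.get_image(n); cv2.imwrite(f"pics/{n}5.png",d["pixels"]); D[n]=d
pickle.dump(D,open("d5.pkl","wb"))
w=d["pixels"]
cv2.imwrite("pics/w5a.png",cv2.resize(w[100:384,130:400],None,fx=2.5,fy=2.1,interpolation=cv2.INTER_CUBIC))
for nm,X in dict(seat=[.4913,.3244,.143],top=[.4913,.3244,.223]).items(): print(nm,proj(d,np.array(X)))
E
```

```text
[0.45178545 0.3242011  0.32960538] [ 0.63377194 -1.01107676  0.20876384] [ 2.34717064e+01  1.99252279e+01  6.29894241e+01 -1.61005370e-02
  9.71631626e+01 -6.65916842e+01]
seat [261.92597457 207.64520904]
top [261.93877111 242.77685533]
```

View pics/wrist5.png

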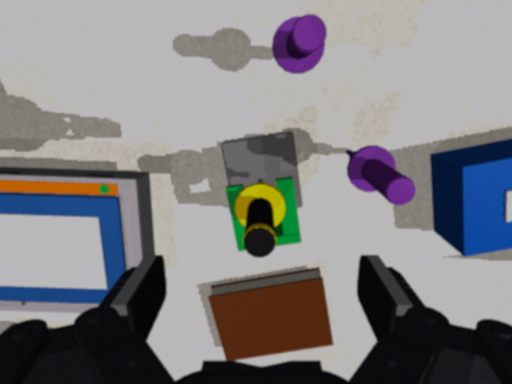

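View pics/w5a.png

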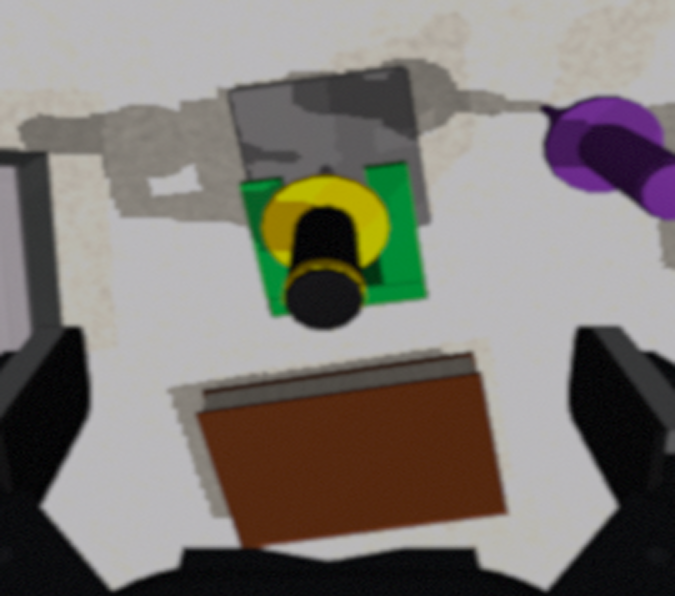

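```bash
python3 - <<'E'
from h import *
import pickle
D=pickle.load(open("d5.pkl","rb")); w=D["wrist"]
A=lambda x,y:(130+x/2.5-.3,100+y/2.1-.3)
O=[(w,A(240,184),[-.026,-.035,.135]),(w,A(407,162),[-.026,.035,.135]),(w,A(230,90),[-.055,-.05,.012]),(w,A(407,67),[-.055,.05,.012])]
f=lambda p:np.concatenate([proj(d,T(p,X))[0]-uv for d,uv,X in O])
s=least_squares(f,[.49,.32,.16]); print(s.x.round(4),f(s.x).reshape(-1,2).round(1).tolist())
O=[(w,A(325,223),.143),(w,A(325,297),.223)]
for d,uv,z in O: print(least_squares(lambda p:proj(d,np.r_[p,z])-uv,[.49,.32]).x)
# x of post back edge etc
print(T(s.x,[0,0,0]))
E
```

```text
[0.4925 0.3256 0.1565] [[-0.2, 0.1], [0.7, 0.5], [-1.6, -0.1], [0.9, -0.6]]
[0.48939787 0.32212436]
[0.48986457 0.32262432]
[[0.49246793 0.32560054 0.        ]]
```

Request:
jog_arm(dr=[[0,0,0],[0,0,0],[0,0,0],[0,0,0],[0,0,0],[0,0,0],[0,0,0],[0,0,0],[0,0,0],[0,0,0]], slide=[[-0.001,0.038,0],[0,0,0],[0,0,0.03],[0,0,0.04],[0,0,0.04],[0,0,0.03],[0,0,0.007],[0,0,0],[0,0,0],[0,0,0]], gripper=[1,1,1,1,1,1,1,1,1,1])

```text
time_s: 8.85
position: [0.4906, 0.3233, 0.1852]
tool_rot: [[-0.0, 1.0, 0.003], [1.0, 0.0, 0.001], [0.001, 0.003, -1.0]]
ft_force: [0.9, 0.1, -0.2]
grip_width: 0.0851
```

```bash
python3 - <<'E'
from h import *
import cv2
s=observe(); print(s['position'],s['ft_force'])
for n in("wrist",):
    d=viewer.get_image(n); cv2.imwrite(f"pics/{n}6.png",d["pixels"])
E
```

```text
[0.49056843 0.32326292 0.18518246] [ 0.94966818  0.14229941 -0.24853071]
```

View pics/wrist6.png

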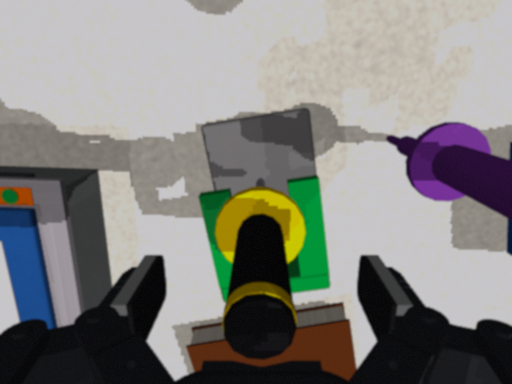

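Request:
jog_arm(dr=[[0,0,0],[0,0,0],[0,0,0],[0,0,0],[0,0,0],[0,0,0],[0,0,0],[0,0,0],[0,0,0],[0,0,0]], slide=[[0,0,0],[0,0,0],[0,0,0],[0,0,0],[0,0,0],[0,0,0],[0,0,0],[0,0,0],[0,0,0],[0,0,0]], gripper=[-1,-1,-1,-1,-1,-1,-1,-1,-1,-1], force=70)

```text
time_s: 9.9
position: [0.49, 0.3231, 0.1835]
tool_rot: [[-0.0, 1.0, 0.0], [1.0, 0.0, 0.0], [0.0, 0.0, -1.0]]
ft_force: [-0.2, -0.6, 2.9]
grip_width: 0.0248
```

Request:
jog_arm(dr=[[0,0,0],[0,0,0],[0,0,0],[0,0,0],[0,0,0],[0,0,0],[0,0,0],[0,0,0],[0,0,0],[0,0,0]], slide=[[0,0,-0.01],[0,0,-0.03],[0,0,-0.035],[0,0,-0.035],[0,0,-0.02],[-0.02,0,0],[-0.03,0,0],[-0.03,0,0],[-0.02,0,0],[0,0,0]], gripper=[-1,-1,-1,-1,-1,-1,-1,-1,-1,-1])

```text
time_s: 10.9
position: [0.49, 0.2213, 0.3139]
tool_rot: [[0.002, 1.0, 0.0], [1.0, -0.002, -0.0], [-0.0, 0.0, -1.0]]
ft_force: [-0.5, 0.5, -0.7]
grip_width: 0.024
```

```bash
python3 - <<'E'
from h import *
import cv2
s=observe(); print(s['position'],s['ft_force'],s['wrist_torque'])
for n in("wrist","scene","top"):
    d=viewer.get_image(n); cv2.imwrite(f"pics/{n}7.png",d["pixels"])
    print(n, proj(d,s['position']+[[0,0,-.1485],[0,0,-.0485],[0,0,.0395]]).round(1).tolist())
    if n=="scene": cv2.imwrite("pics/s7a.png",cv2.resize(d["pixels"][90:240,260:410],None,fx=4,fy=4,interpolation=cv2.INTER_CUBIC))
E
```

```text
[0.49000619 0.22134802 0.31385991] [-0.45895373  0.54072018 -0.74165469] [ 0.05250507 -0.00170239  0.00891592]
wrist [[261.7, 180.3], [261.7, 226.3], [261.8, 331.1]]
scene [[322.4, 159.9], [326.0, 126.1], [329.5, 92.9]]
top [[177.7, 219.6], [166.0, 217.2], [152.5, 214.5]]
```

View pics/wrist7.png

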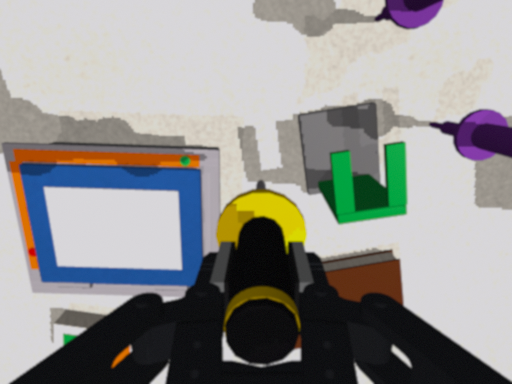

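View pics/s7a.png

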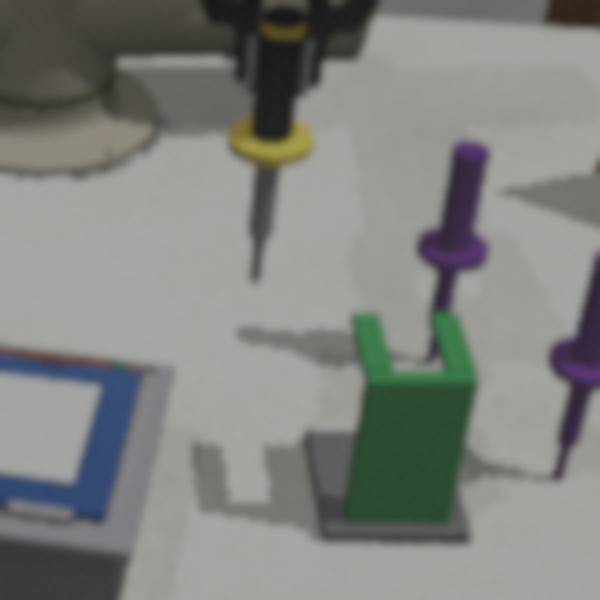

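Request:
jog_arm(dr=[[0,0,0],[0,0,0],[0,0,0],[0,0,0],[0,0,0],[0,0,0],[0,0,0],[0,0,0],[0,0,0],[0,0,0]], slide=[[-0.02,0,0],[-0.03,0,0],[-0.025,0,0],[-0.011,0,0],[0,0,0.015],[0,0,0.02],[0,0,0.015],[0,0,0.01],[0,0,0.006],[0,0,0]], gripper=[-1,-1,-1,-1,-1,-1,-1,-1,-1,-1])

```text
time_s: 12.05
position: [0.4899, 0.1375, 0.2469]
tool_rot: [[-0.001, 1.0, -0.001], [1.0, 0.001, 0.0], [0.0, -0.001, -1.0]]
ft_force: [-0.5, 0.3, -0.7]
grip_width: 0.0247
```

```bash
cat > look.py <<'E'
from h import *
import cv2,sys
n=sys.argv[1]
s=observe(); print(s['time_s'],s['position'],s['ft_force'])
d=viewer.get_image("wrist"); cv2.imwrite(f"pics/wrist{n}.png",d["pixels"])
print(proj(d,s['position']+[[0,0,-.1485],[0,0,-.0485]]).round(1).tolist())
P=T([.570,.0505,-.0345],[[-.083,.082,.081],[-.083,-.108,.081],[.037,-.108,.081]])
print(proj(d,P).round(1).tolist())
u,v=map(int,sys.argv[2:4])
cv2.imwrite(f"pics/wz{n}.png",cv2.resize(d["pixels"][v-45:v+45,u-60:u+60],None,fx=6,fy=6,interpolation=cv2.INTER_CUBIC))
d=viewer.get_image("scene"); cv2.imwrite(f"pics/scene{n}.png",d["pixels"])
u,v=proj(d,s['position']+[0,0,-.1485]).astype(int);print(u,v)
cv2.imwrite(f"pics/sz{n}.png",cv2.resize(d["pixels"][v-45:v+45,u-60:u+60],None,fx=6,fy=6,interpolation=cv2.INTER_CUBIC))
E
python3 look.py 8 262 180
```

```text
12.05 [0.48986896 0.13754591 0.24693258] [-0.48509521  0.28928009 -0.72393037]
[[261.7, 180.4], [261.7, 226.3]]
[[259.3, 175.3], [52.9, 168.1], [71.2, 281.5]]
289 177
```

View pics/wz8.png

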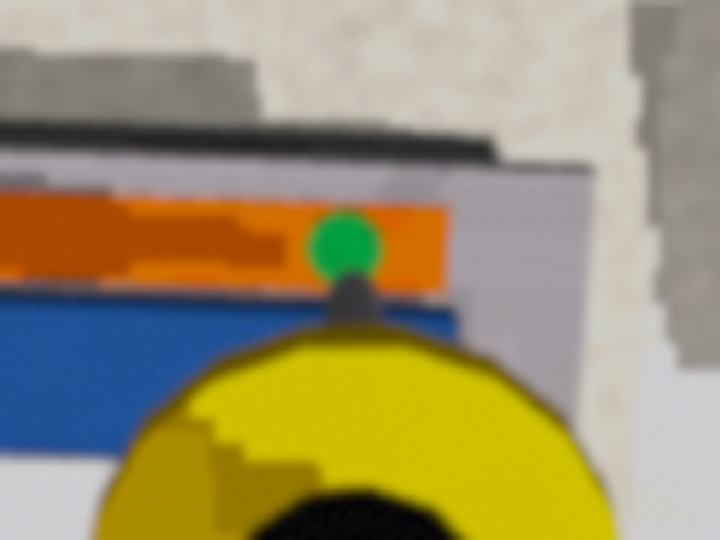

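View pics/sz8.png

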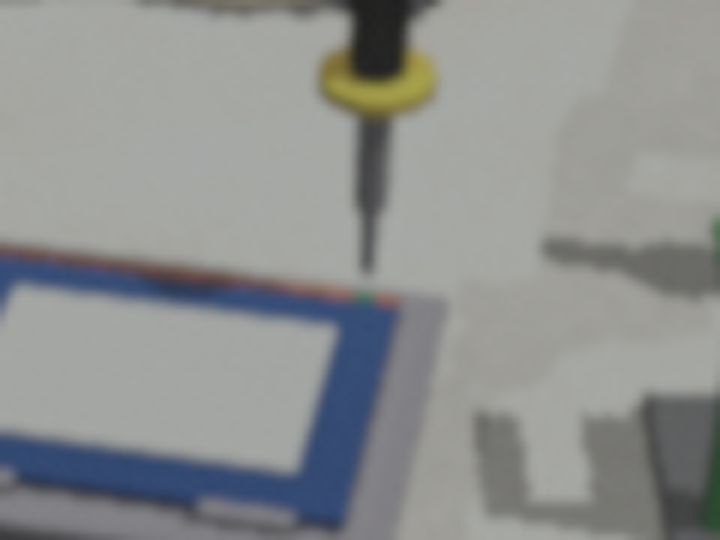

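Request:
jog_arm(dr=[[0,0,0],[0,0,0],[0,0,0],[0,0,0],[0,0,0],[0,0,0],[0,0,0],[0,0,0],[0,0,0],[0,0,0]], slide=[[-0.001,-0.003,0],[0,0,0.003],[0,0,0.003],[0,0,0.003],[0,0,0.002],[0,0,0],[0,0,0],[0,0,0],[0,0,0],[0,0,0]], gripper=[-1,-1,-1,-1,-1,-1,-1,-1,-1,-1])

```text
time_s: 13.15
position: [0.487, 0.1362, 0.2364]
tool_rot: [[-0.0, 1.0, 0.0], [1.0, 0.0, 0.0], [0.0, 0.0, -1.0]]
ft_force: [-0.2, -1.3, -1.4]
grip_width: 0.0247
```

```bash
python3 look.py 9 262 180
```

```text
13.15 [0.48696874 0.13615638 0.23638202] [-0.15565524 -1.32680385 -1.37862717]
[[261.7, 180.3], [261.7, 226.2]]
[[260.8, 181.3], [48.1, 174.0], [67.5, 289.8]]
288 179
```

View pics/wz9.png

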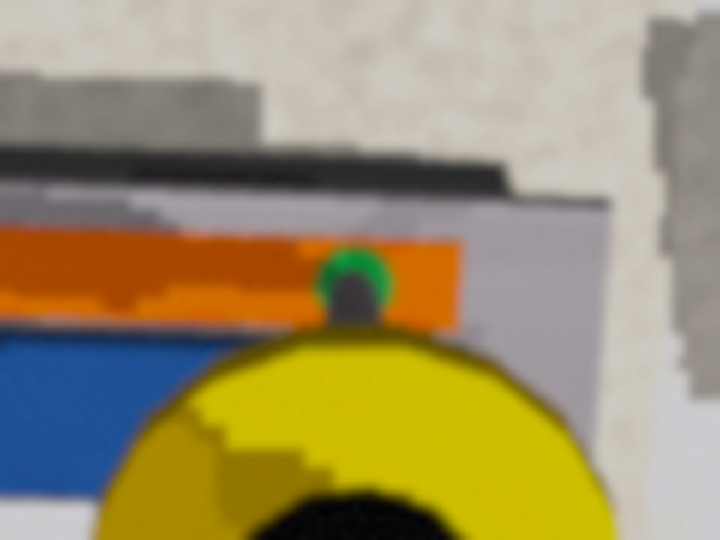

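View pics/sz9.png

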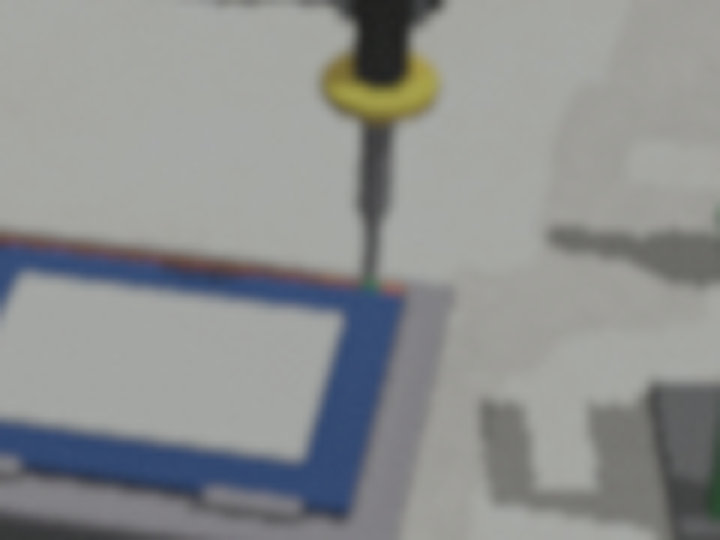

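Request:
jog_arm(dr=[[0,0,0],[0,0,0],[0,0,0],[0,0,0],[0,0,0],[0,0,0],[0,0,0],[0,0,0],[0,0,0],[0,0,0]], slide=[[0,-0.0005,0.001],[0,0,0.001],[0,0,0.001],[0,0,0.001],[0,0,0.001],[0,0,0.0005],[0,0,0],[0,0,0],[0,0,0],[0,0,0]], gripper=[-1,-1,-1,-1,-1,-1,-1,-1,-1,-1])

```text
time_s: 14.25
position: [0.4865, 0.1361, 0.2309]
tool_rot: [[-0.0, 1.0, 0.0], [1.0, 0.0, -0.0], [-0.0, 0.0, -1.0]]
ft_force: [0.4, -0.4, -1.6]
grip_width: 0.0243
```

```bash
python3 look.py 10 262 180
```

```text
14.25 [0.48646721 0.1361385  0.2308568 ] [ 0.41223428 -0.44436058 -1.57540624]
[[261.7, 180.3], [261.7, 226.2]]
[[260.7, 183.6], [44.4, 176.2], [64.4, 293.5]]
288 181
```

View pics/wz10.png

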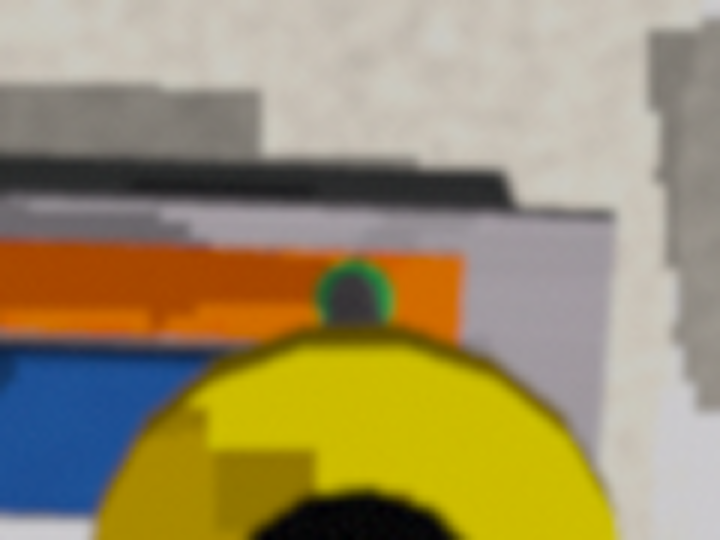

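Request:
jog_arm(dr=[[0,0,0],[0,0,0],[0,0,0],[0,0,0],[0,0,0],[0,0,0],[0,0,0],[0,0,0],[0,0,0],[0,0,0]], slide=[[0,0,0.0005],[0,0,0.0005],[0,0,0.0005],[0,0,0],[0,0,0],[0,0,0],[0,0,0],[0,0,0],[0,0,0],[0,0,0]], gripper=[-1,-1,-1,-1,-1,-1,-1,-1,-1,-1])

```text
time_s: 15.35
position: [0.4864, 0.1361, 0.2293]
tool_rot: [[-0.0, 1.0, -0.0], [1.0, 0.0, -0.0], [-0.0, -0.0, -1.0]]
ft_force: [0.2, -0.3, -0.3]
grip_width: 0.0246
```

Request:
jog_arm(dr=[[0,0,0],[0,0,0],[0,0,0],[0,0,0],[0,0,0],[0,0,0],[0,0,0],[0,0,0],[0,0,0],[0,0,0]], slide=[[0,0,0.0005],[0,0,0],[0,0,0.0003],[0,0,0],[0,0,0],[0,0,0],[0,0,0],[0,0,0],[0,0,0],[0,0,0]], gripper=[-1,-1,-1,-1,-1,-1,-1,-1,-1,-1])

```text
time_s: 16.35
position: [0.4864, 0.1361, 0.2285]
tool_rot: [[-0.0, 1.0, -0.0], [1.0, 0.0, -0.0], [-0.0, -0.0, -1.0]]
ft_force: [0.3, 0.7, -0.6]
grip_width: 0.0247
```

Request:
jog_arm(dr=[[0,0,0],[0,0,0],[0,0,0],[0,0,0],[0,0,0],[0,0,0],[0,0,0],[0,0,0],[0,0,0],[0,0,0]], slide=[[0,0,0.0005],[0,0,0],[0,0,0.0005],[0,0,0],[0,0,0],[0,0,0],[0,0,0],[0,0,0],[0,0,0],[0,0,0]], gripper=[-1,-1,-1,-1,-1,-1,-1,-1,-1,-1])

```text
time_s: 17.35
position: [0.4867, 0.1362, 0.2283]
tool_rot: [[-0.0, 1.0, 0.002], [1.0, 0.0, 0.0], [0.0, 0.002, -1.0]]
ft_force: [-0.9, 0.4, 6.0]
grip_width: 0.0248
```

```bash
python3 look.py 11 262 180
```

```text
17.35 [0.48671685 0.13615357 0.22826422] [-0.92130809  0.42631622  5.96615176]
[[261.7, 180.1], [261.7, 226.1]]
[[260.7, 183.9], [42.3, 176.4], [62.9, 294.6]]
288 181
```

View pics/wz11.png

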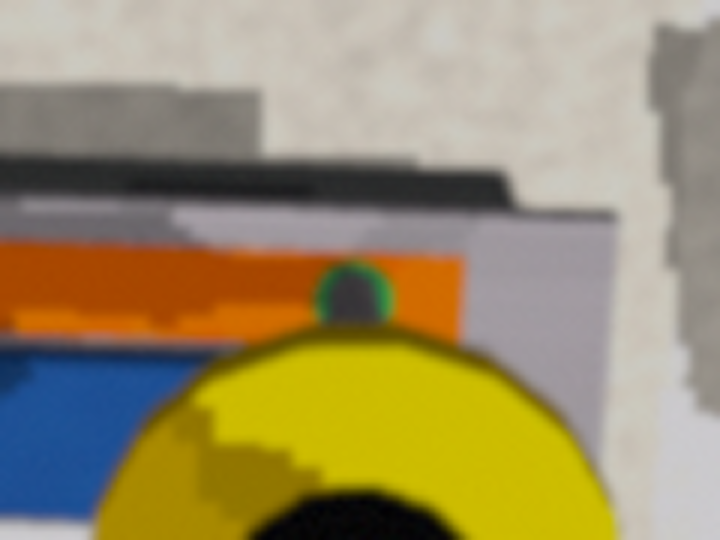

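View pics/sz11.png

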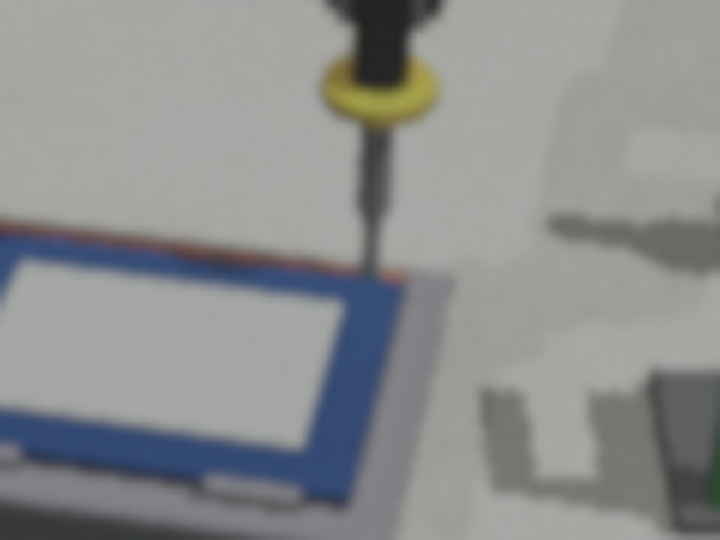

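Request:
jog_arm(dr=[[0,0,0],[0,0,0],[0,0,0],[0,0,0],[0,0,0],[0,0,0],[0,0,0],[0,0,0],[0,0,0],[0,0,0]], slide=[[0,0,-0.0022],[-0.0019,0,0],[-0.0038,-0.00013,0],[-0.0038,-0.00013,0],[-0.0038,-0.00013,0],[-0.0038,-0.00013,0],[-0.0038,-0.00013,0],[-0.0038,-0.00013,0],[-0.0038,-0.00013,0],[-0.0038,-0.00013,0]], gripper=[-1,-1,-1,-1,-1,-1,-1,-1,-1,-1])

```text
time_s: 18.45
position: [0.4854, 0.1035, 0.2297]
tool_rot: [[-0.0, 1.0, 0.0], [1.0, 0.0, -0.0], [-0.0, 0.0, -1.0]]
ft_force: [-0.7, -0.0, -0.4]
grip_width: 0.0242
```

```bash
python3 look.py 12 262 180
```

```text
18.45 [0.48540787 0.10349993 0.22974638] [-0.65796587 -0.03216234 -0.43360446]
[[261.7, 180.3], [261.7, 226.3]]
[[297.8, 185.2], [81.1, 177.7], [97.1, 295.2]]
277 179
```

View pics/wz12.png

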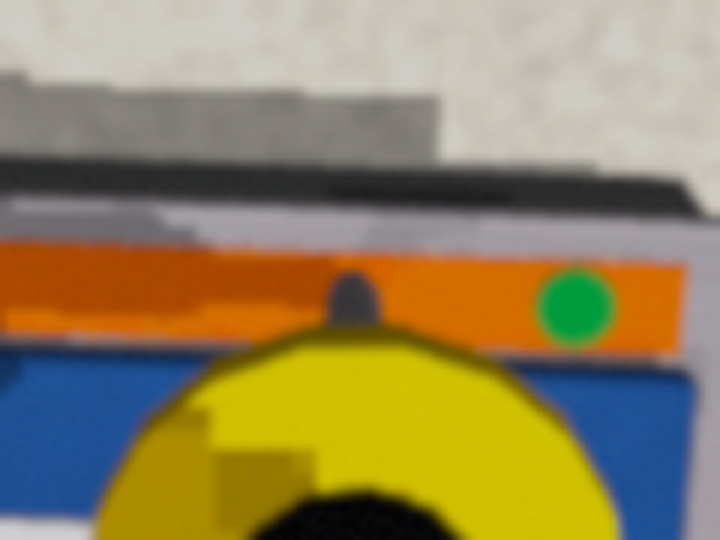

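View pics/sz12.png

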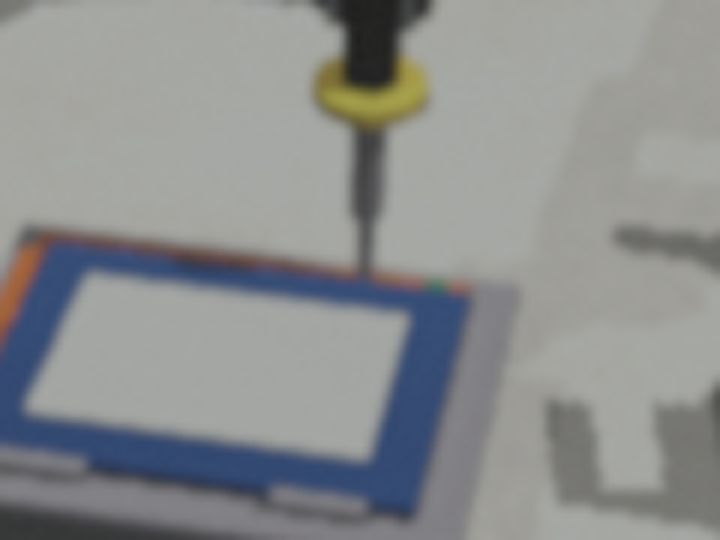

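Request:
jog_arm(dr=[[0,0,0],[0,0,0],[0,0,0],[0,0,0],[0,0,0],[0,0,0],[0,0,0],[0,0,0],[0,0,0],[0,0,0]], slide=[[-0.0038,-0.00013,0],[-0.0038,-0.00013,0],[-0.0038,-0.00013,0],[-0.0038,-0.00013,0],[-0.0038,-0.00013,0],[-0.0038,-0.00013,0],[-0.0038,-0.00013,0],[-0.0038,-0.00013,0],[-0.0038,-0.00013,0],[-0.0038,-0.00013,0]], gripper=[-1,-1,-1,-1,-1,-1,-1,-1,-1,-1])

```text
time_s: 19.55
position: [0.4841, 0.0655, 0.2297]
tool_rot: [[-0.0, 1.0, -0.0], [1.0, 0.0, -0.0], [-0.0, -0.0, -1.0]]
ft_force: [0.6, 0.7, -2.5]
grip_width: 0.0245
```

Request:
jog_arm(dr=[[0,0,0],[0,0,0],[0,0,0],[0,0,0],[0,0,0],[0,0,0],[0,0,0],[0,0,0],[0,0,0],[0,0,0]], slide=[[-0.0038,-0.00013,0],[-0.0038,-0.00013,0],[-0.0038,-0.00013,0],[-0.0038,-0.00013,0],[-0.0038,-0.00013,0],[-0.0038,-0.00013,0],[-0.0038,-0.00013,0],[-0.0038,-0.00013,0],[-0.0038,-0.00013,0],[-0.0038,-0.00013,0]], gripper=[-1,-1,-1,-1,-1,-1,-1,-1,-1,-1])

```text
time_s: 20.55
position: [0.4828, 0.0275, 0.2297]
tool_rot: [[-0.0, 1.0, -0.0], [1.0, 0.0, 0.0], [0.0, -0.0, -1.0]]
ft_force: [0.2, 0.8, -1.9]
grip_width: 0.0243
```

```bash
python3 look.py 13 262 180
```

```text
20.55 [0.48281931 0.02752301 0.22971869] [ 0.15841365  0.76028211 -1.8618248 ]
[[261.7, 180.3], [261.7, 226.2]]
[[383.7, 188.1], [168.1, 180.7], [174.3, 297.5]]
250 176
```

View pics/wz13.png

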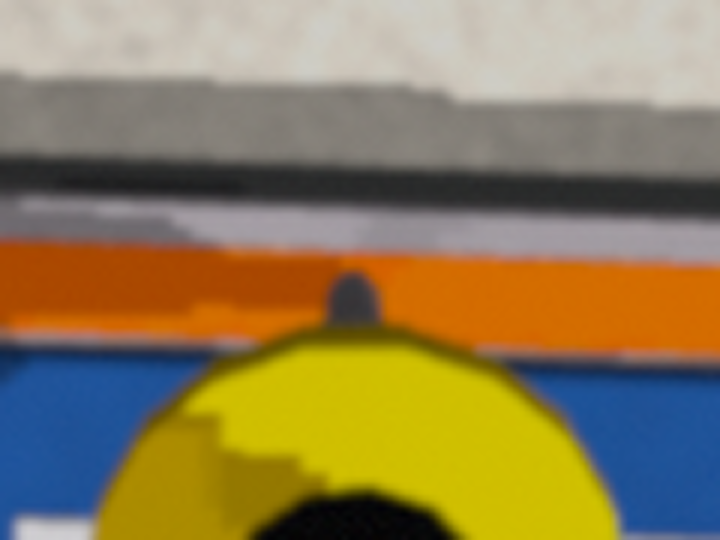

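View pics/sz13.png

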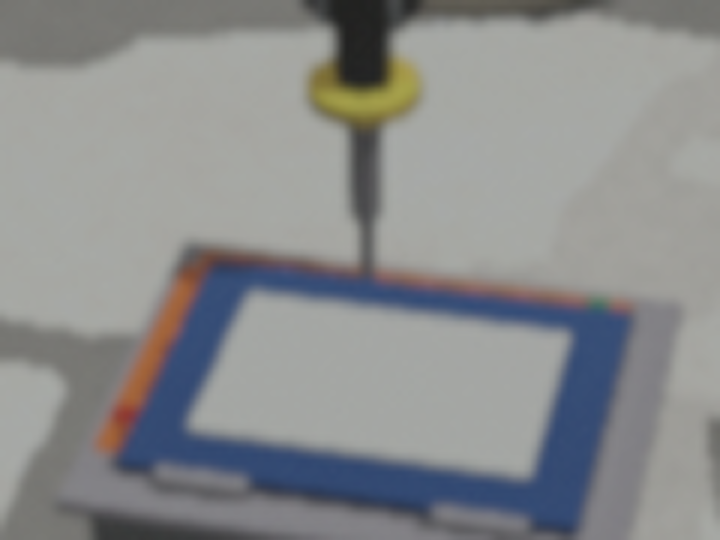

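Request:
jog_arm(dr=[[0,0,0],[0,0,0],[0,0,0],[0,0,0],[0,0,0],[0,0,0],[0,0,0],[0,0,0],[0,0,0],[0,0,0]], slide=[[-0.0038,-0.00013,0],[-0.0038,-0.00013,0],[-0.0038,-0.00013,0],[-0.0038,-0.00013,0],[-0.0038,-0.00013,0],[-0.0038,-0.00013,0],[-0.0038,-0.00013,0],[-0.0038,-0.00013,0],[-0.0038,-0.00013,0],[-0.0038,-0.00013,0]], gripper=[-1,-1,-1,-1,-1,-1,-1,-1,-1,-1])

```text
time_s: 21.65
position: [0.4815, -0.0105, 0.2297]
tool_rot: [[-0.0, 1.0, 0.0], [1.0, 0.0, -0.0], [-0.0, 0.0, -1.0]]
ft_force: [-0.4, -0.2, -0.6]
grip_width: 0.0247
```

Request:
jog_arm(dr=[[0,0,0],[0,0,0],[0,0,0],[0,0,0],[0,0,0],[0,0,0],[0,0,0],[0,0,0],[0,0,0],[0,0,0]], slide=[[-0.0038,-0.00013,0],[-0.0038,-0.00013,0],[-0.0038,-0.00013,0],[-0.0038,-0.00013,0],[-0.0038,-0.00013,0],[-0.0038,-0.00013,0],[-0.0038,-0.00013,0],[-0.0038,-0.00013,0],[-0.0038,-0.00013,0],[-0.0038,-0.00013,0]], gripper=[-1,-1,-1,-1,-1,-1,-1,-1,-1,-1])

```text
time_s: 22.65
position: [0.4802, -0.0485, 0.2297]
tool_rot: [[-0.0, 1.0, -0.0], [1.0, 0.0, 0.0], [0.0, -0.0, -1.0]]
ft_force: [-0.3, -0.3, -0.3]
grip_width: 0.0243
```

```bash
python3 look.py 14 262 180
```

```text
22.65 [ 0.48022529 -0.04848753  0.22971059] [-0.30369229 -0.25042968 -0.29016741]
[[261.7, 180.3], [261.7, 226.2]]
[[469.2, 191.0], [254.7, 183.6], [251.2, 299.8]]
224 173
```

View pics/wz14.png

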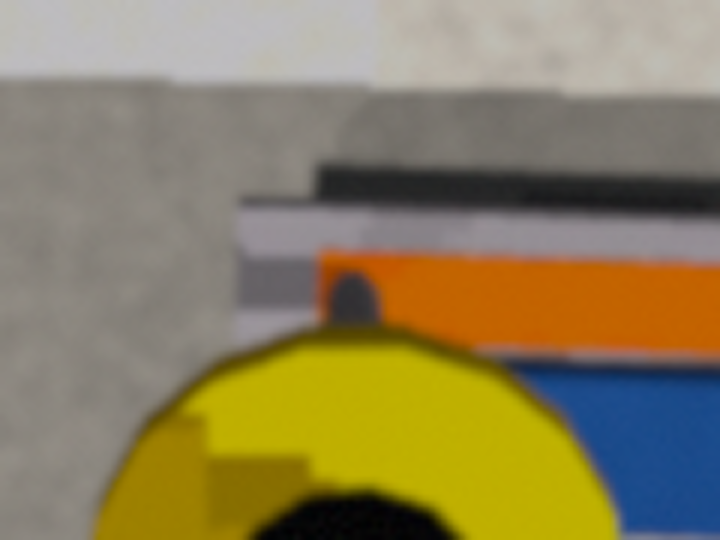

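View pics/sz14.png

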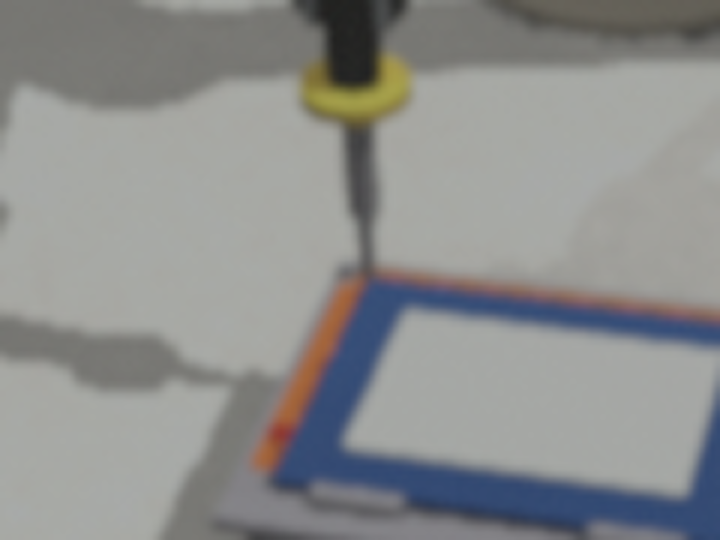

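Request:
jog_arm(dr=[[0,0,0],[0,0,0],[0,0,0],[0,0,0],[0,0,0],[0,0,0],[0,0,0],[0,0,0],[0,0,0],[0,0,0]], slide=[[-0.003,-0.0001,0],[-0.002,0,0],[0,0,0],[0,0.0019,0],[-0.00013,0.0038,0],[-0.00013,0.0038,0],[-0.00013,0.0038,0],[-0.00013,0.0038,0],[-0.00013,0.0038,0],[-0.00013,0.0038,0]], gripper=[-1,-1,-1,-1,-1,-1,-1,-1,-1,-1])

```text
time_s: 23.75
position: [0.5052, -0.0539, 0.2297]
tool_rot: [[-0.0, 1.0, -0.0], [1.0, 0.0, 0.0], [0.0, -0.0, -1.0]]
ft_force: [-0.6, 0.3, -0.5]
grip_width: 0.0245
```

```bash
python3 look.py 15 262 180
```

```text
23.75 [ 0.50519228 -0.05391928  0.22968367] [-0.62941604  0.29101691 -0.45128855]
[[261.7, 180.3], [261.7, 226.2]]
[[481.2, 163.4], [261.0, 155.7], [256.6, 277.9]]
220 178
```

View pics/wz15.png

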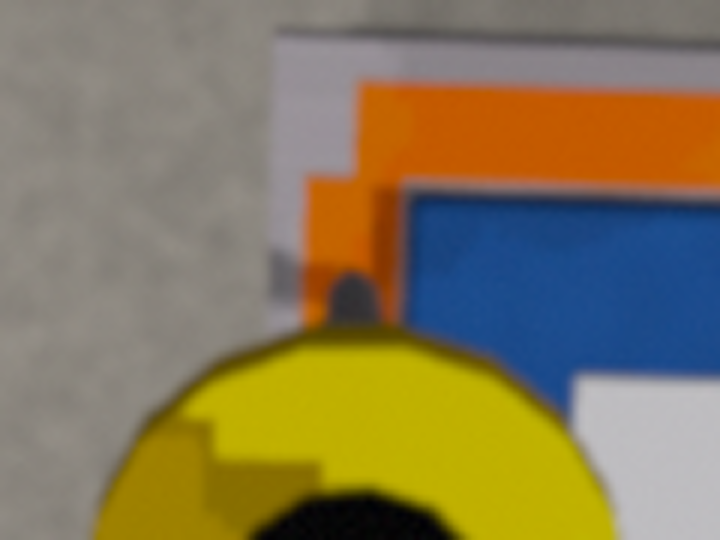

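View pics/sz15.png

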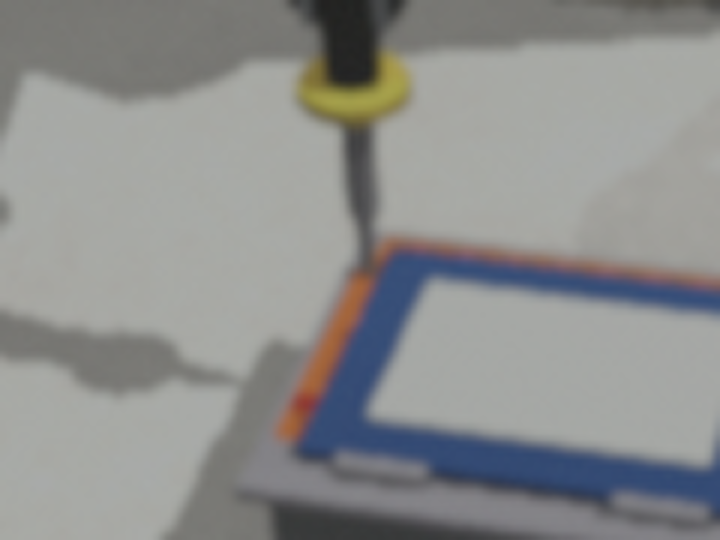

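Request:
jog_arm(dr=[[0,0,0],[0,0,0],[0,0,0],[0,0,0],[0,0,0],[0,0,0],[0,0,0],[0,0,0],[0,0,0],[0,0,0]], slide=[[-0.00014,0.0038,0],[-0.00014,0.0038,0],[-0.00014,0.0038,0],[-0.00014,0.0038,0],[-0.00014,0.0038,0],[-0.00014,0.0038,0],[-0.00014,0.0038,0],[-0.00014,0.0038,0],[-0.00014,0.0038,0],[-0.00014,0.0038,0]], gripper=[-1,-1,-1,-1,-1,-1,-1,-1,-1,-1])

```text
time_s: 24.85
position: [0.5432, -0.0554, 0.2297]
tool_rot: [[-0.0, 1.0, -0.0], [1.0, 0.0, 0.0], [0.0, -0.0, -1.0]]
ft_force: [-0.5, 0.3, -1.6]
grip_width: 0.0245
```

Request:
jog_arm(dr=[[0,0,0],[0,0,0],[0,0,0],[0,0,0],[0,0,0],[0,0,0],[0,0,0],[0,0,0],[0,0,0],[0,0,0]], slide=[[-0.00014,0.0038,0],[-0.00014,0.0038,0],[-0.00014,0.0038,0],[-0.00014,0.0038,0],[-0.00014,0.0038,0],[-0.00014,0.0038,0],[-0.00014,0.0038,0],[-0.00014,0.0038,0],[-0.00014,0.0038,0],[-0.00014,0.0038,0]], gripper=[-1,-1,-1,-1,-1,-1,-1,-1,-1,-1])

```text
time_s: 25.85
position: [0.5812, -0.0567, 0.2297]
tool_rot: [[-0.0, 1.0, -0.0], [1.0, 0.0, -0.0], [-0.0, -0.0, -1.0]]
ft_force: [0.4, -0.4, -0.4]
grip_width: 0.0245
```

```bash
python3 look.py 16 262 180
```

```text
25.85 [ 0.58116467 -0.05674238  0.22971447] [ 0.41781732 -0.42570779 -0.36347565]
[[261.7, 180.3], [261.7, 226.2]]
[[504.4, 69.5], [264.6, 60.3], [259.4, 204.0]]
212 194
```

View pics/wz16.png

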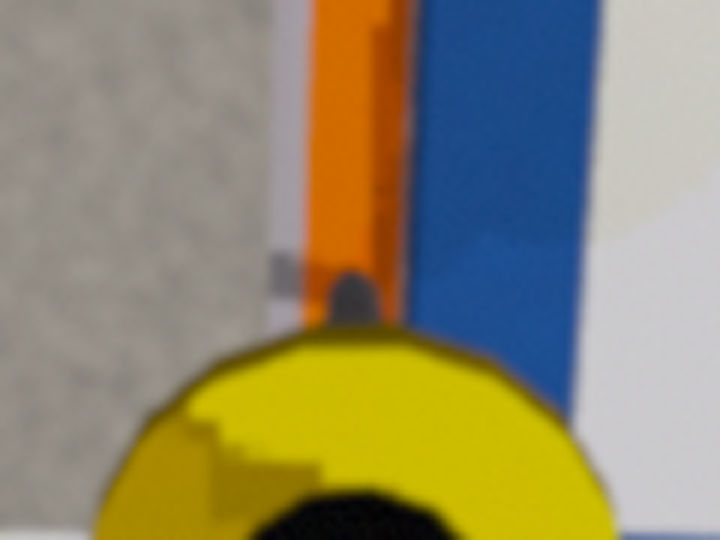

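View pics/sz16.png

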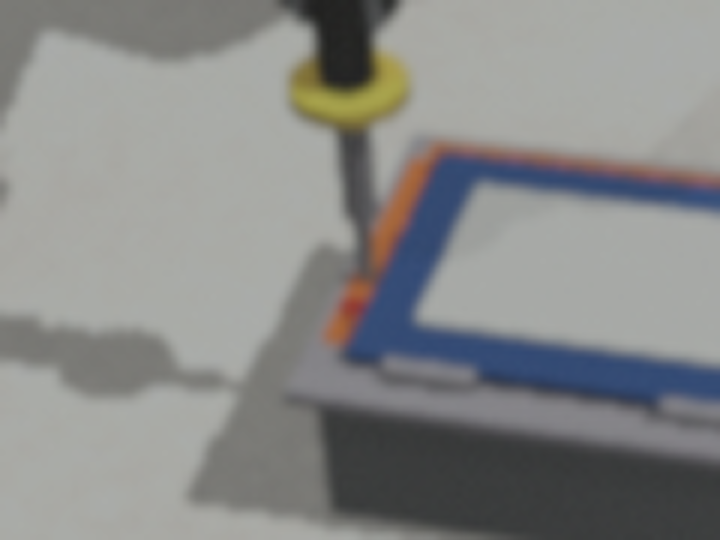

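Request:
jog_arm(dr=[[0,0,0],[0,0,0],[0,0,0],[0,0,0],[0,0,0],[0,0,0],[0,0,0],[0,0,0],[0,0,0],[0,0,0]], slide=[[-0.00014,0.0038,0],[-0.00014,0.0038,0],[-0.00014,0.0038,0],[-0.00014,0.0038,0],[-0.00014,0.0028,0],[0,0.0015,0],[0,0,0],[0,0,0],[0,0,0],[0,0,0]], gripper=[-1,-1,-1,-1,-1,-1,-1,-1,-1,-1])

```text
time_s: 26.95
position: [0.6003, -0.0574, 0.2298]
tool_rot: [[-0.0, 1.0, -0.0], [1.0, 0.0, -0.0], [-0.0, -0.0, -1.0]]
ft_force: [-0.5, 0.2, -1.5]
grip_width: 0.0246
```

```bash
python3 look.py 17 262 180
```

```text
26.95 [ 0.60026132 -0.05742025  0.22977789] [-0.46915724  0.19374153 -1.52346054]
[[261.7, 180.3], [261.7, 226.2]]
[[510.8, 43.1], [265.6, 33.6], [260.2, 183.5]]
210 199
```

View pics/wz17.png

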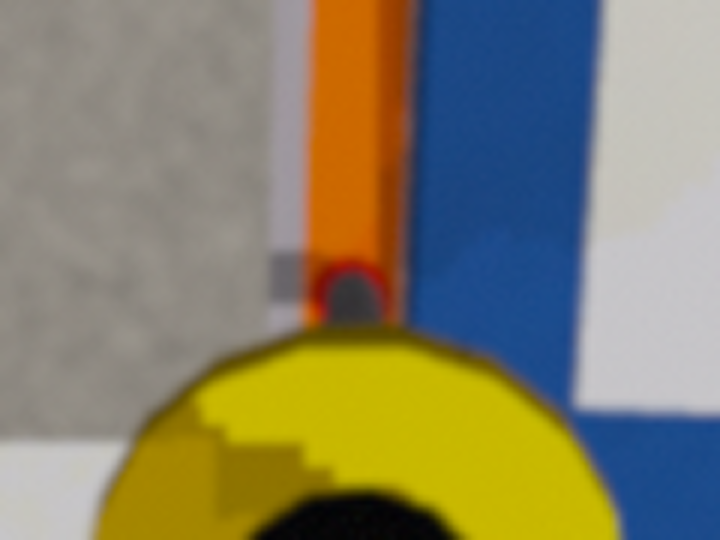

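View pics/sz17.png

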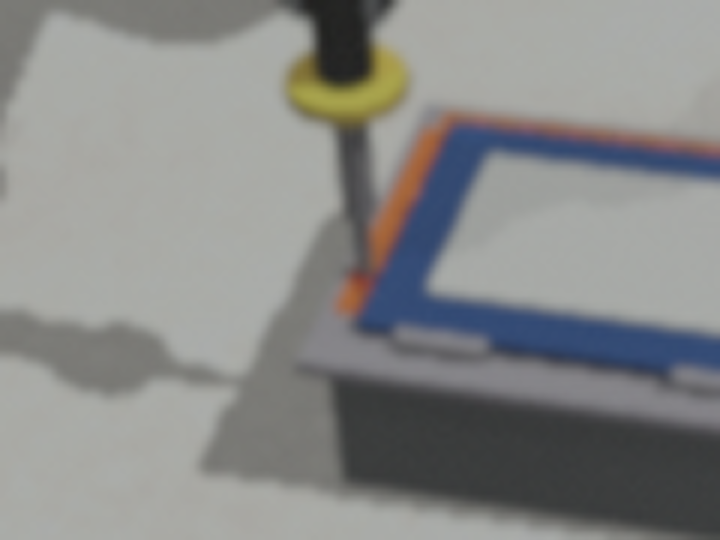

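Request:
jog_arm(dr=[[0,0,0],[0,0,0],[0,0,0],[0,0,0],[0,0,0],[0,0,0],[0,0,0],[0,0,0],[0,0,0],[0,0,0]], slide=[[0,0,-0.01],[0,0,-0.03],[0,0,-0.035],[0,0,-0.02],[0.02,-0.01,0],[0.03,-0.02,0],[0.03,-0.02,0],[0.03,-0.02,0],[0.03,-0.02,0],[0.03,-0.02,0]], gripper=[-1,-1,-1,-1,-1,-1,-1,-1,-1,-1])

```text
time_s: 28.05
position: [0.4893, 0.1136, 0.3256]
tool_rot: [[-0.0, 1.0, 0.001], [1.0, 0.0, 0.0], [0.0, 0.001, -1.0]]
ft_force: [0.4, 0.4, -0.8]
grip_width: 0.0248
```

Request:
jog_arm(dr=[[0,0,0],[0,0,0],[0,0,0],[0,0,0],[0,0,0],[0,0,0],[0,0,0],[0,0,0],[0,0,0],[0,0,0]], slide=[[0.03,0,0],[0.03,0,0],[0.03,0,0],[0.03,0,0],[0.03,0,0],[0.03,0,0],[0.02,0,0],[0.01,0,0],[0,0,0],[0,0,0]], gripper=[-1,-1,-1,-1,-1,-1,-1,-1,-1,-1])

```text
time_s: 29.05
position: [0.4903, 0.3219, 0.325]
tool_rot: [[0.0, 1.0, 0.0], [1.0, -0.0, -0.0], [-0.0, 0.0, -1.0]]
ft_force: [-0.1, 0.1, -1.8]
grip_width: 0.0247
```

```bash
python3 - <<'E'
from h import *
import cv2
s=observe(); print(s['time_s'],s['position'],s['tool_rot'].round(4),s['q'].round(1))
for n in("wrist","scene"):
    d=viewer.get_image(n); cv2.imwrite(f"pics/{n}18.png",d["pixels"])
E
```

```text
29.05 [0.49033618 0.32189768 0.32501064] [[ 1.e-04  1.e+00  2.e-04]
 [ 1.e+00 -1.e-04 -2.e-04]
 [-2.e-04  2.e-04 -1.e+00]] [ 21.7  23.3  58.4  -0.   98.2 -68.3]
```

View pics/wrist18.png

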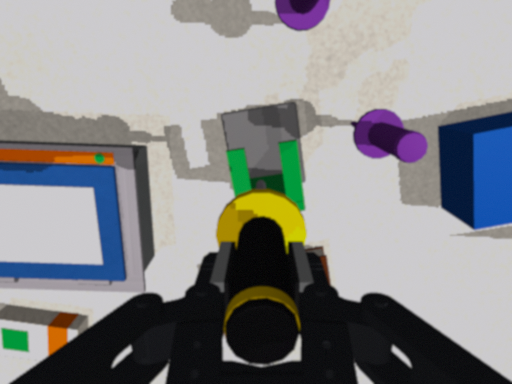

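View pics/scene18.png

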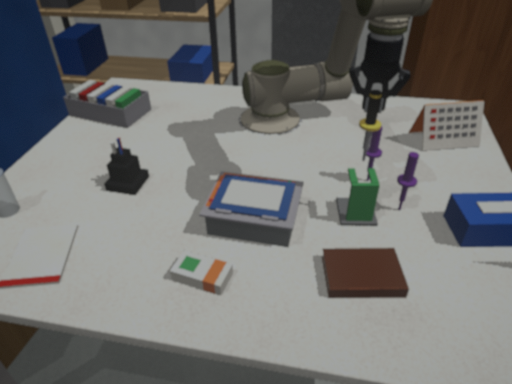

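Request:
jog_arm(dr=[[0,0,0],[0,0,0],[0,0,0],[0,0,0],[0,0,0],[0,0,0],[0,0,0],[0,0,0],[0,0,0],[0,0,0]], slide=[[0.002,0,0],[0,0,0.015],[0,0,0.02],[0,0,0.02],[0,0,0.02],[0,0,0.02],[0,0,0.02],[0,0,0.015],[0,0,0],[0,0,0]], gripper=[-1,-1,-1,-1,-1,-1,-1,-1,-1,-1])

```text
time_s: 30.15
position: [0.4906, 0.3244, 0.1954]
tool_rot: [[0.0, 1.0, 0.001], [1.0, -0.0, 0.0], [0.0, 0.001, -1.0]]
ft_force: [-0.2, -0.6, -0.6]
grip_width: 0.0248
```

```bash
python3 - <<'E'
from h import *
import cv2
s=observe(); print(s['time_s'],s['position'],s['ft_force'])
for n in("wrist","scene"):
    d=viewer.get_image(n); cv2.imwrite(f"pics/{n}19.png",d["pixels"])
    if n=="scene": cv2.imwrite("pics/s19a.png",cv2.resize(d["pixels"][110:230,310:430],None,fx=5,fy=5,interpolation=cv2.INTER_CUBIC))
E
```

```text
30.15 [0.49059762 0.32441512 0.19537402] [-0.16012953 -0.61944204 -0.62221821]
```

View pics/wrist19.png

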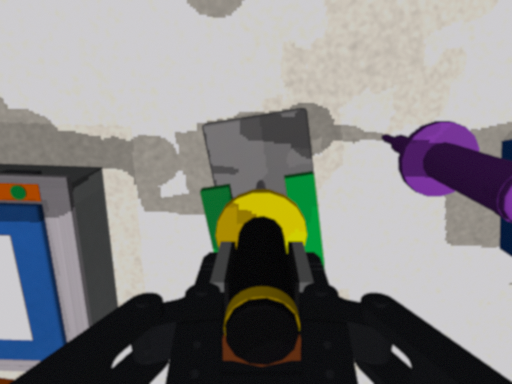

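View pics/s19a.png

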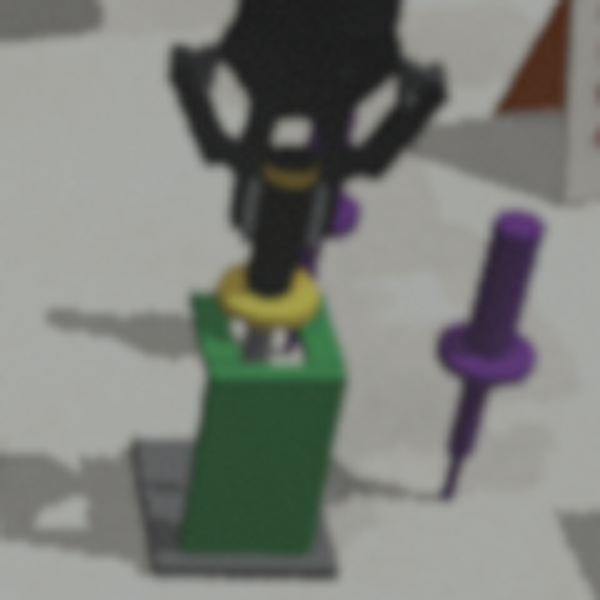

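Aligned between the tines; the collar is still about 12 mm above its rest. Continue down gently.

Request:
jog_arm(dr=[[0,0,0],[0,0,0],[0,0,0],[0,0,0],[0,0,0],[0,0,0],[0,0,0],[0,0,0],[0,0,0],[0,0,0]], slide=[[0,0,0.003],[0,0,0.003],[0,0,0.003],[0,0,0.001],[0,0,0.0005],[0,0,0],[0,0,0],[0,0,0],[0,0,0],[0,0,0]], gripper=[-1,-1,-1,-1,-1,-1,-1,-1,-1,-1])

```text
time_s: 31.25
position: [0.4903, 0.3246, 0.1843]
tool_rot: [[-0.0, 1.0, 0.0], [1.0, 0.0, 0.0], [0.0, 0.0, -1.0]]
ft_force: [0.3, 0.4, -1.2]
grip_width: 0.0247
```

Request:
jog_arm(dr=[[0,0,0],[0,0,0],[0,0,0],[0,0,0],[0,0,0],[0,0,0],[0,0,0],[0,0,0],[0,0,0],[0,0,0]], slide=[[0,0,0.0005],[0,0,0],[0,0,0.0005],[0,0,0],[0,0,0],[0,0,0],[0,0,0],[0,0,0],[0,0,0],[0,0,0]], gripper=[-1,-1,-1,-1,-1,-1,-1,-1,-1,-1])

```text
time_s: 32.25
position: [0.4904, 0.3245, 0.1835]
tool_rot: [[-0.0, 1.0, 0.0], [1.0, 0.0, 0.0], [0.0, 0.0, -1.0]]
ft_force: [-1.6, -1.5, 5.7]
grip_width: 0.0245
```

Request:
jog_arm(dr=[[0,0,0],[0,0,0],[0,0,0],[0,0,0],[0,0,0],[0,0,0],[0,0,0],[0,0,0],[0,0,0],[0,0,0]], slide=[[0,0,0],[0,0,0],[0,0,0],[0,0,0],[0,0,0],[0,0,0],[0,0,0],[0,0,0],[0,0,0],[0,0,0]], gripper=[-0.35,-0.3,-0.2,0,0.3,0.6,1,1,1,1])

```text
time_s: 33.25
position: [0.4903, 0.3246, 0.1832]
tool_rot: [[-0.0, 1.0, -0.0], [1.0, 0.0, -0.0], [-0.0, -0.0, -1.0]]
ft_force: [-0.5, 0.1, 0.3]
grip_width: 0.0853
```

```bash
python3 - <<'E'
from h import *
import cv2
s=observe(); print(s['time_s'],s['position'],s['ft_force'],s['grip_width'])
for n in("wrist","scene"):
    d=viewer.get_image(n); cv2.imwrite(f"pics/{n}20.png",d["pixels"])
E
```

```text
33.25 [0.49027749 0.3245554  0.18320858] [-0.45555442  0.07452493  0.2512511 ] 0.08533885453550916
```

View pics/wrist20.png

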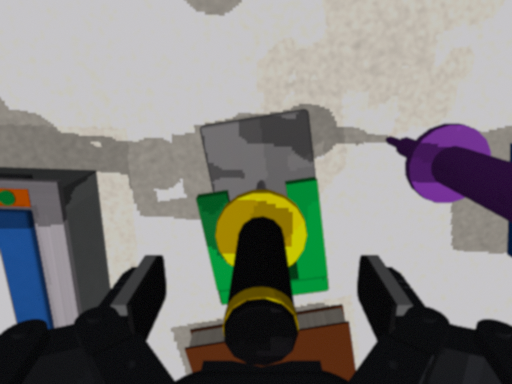

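Request:
jog_arm(dr=[[0,0,0],[0,0,0],[0,0,0],[0,0,0],[0,0,0],[0,0,0],[0,0,0],[0,0,0],[0,0,0],[0,0,0]], slide=[[0,0,-0.02],[0,0,-0.03],[0,0,-0.04],[0,0,-0.04],[0,0,-0.02],[0,-0.03,0],[0,-0.03,0],[0,-0.02,0],[0,0,0],[0,0,0]], gripper=[1,1,1,1,1,1,1,1,1,1])

```text
time_s: 34.35
position: [0.4106, 0.3246, 0.3335]
tool_rot: [[-0.0, 1.0, 0.001], [1.0, 0.0, 0.0], [0.0, 0.001, -1.0]]
ft_force: [0.2, -0.8, -0.1]
grip_width: 0.0854
```

```bash
python3 - <<'E'
from h import *
import cv2
s=observe(); print(s['time_s'],s['position'],s['ft_force'])
for n in("wrist","scene","top"):
    d=viewer.get_image(n); cv2.imwrite(f"pics/{n}21.png",d["pixels"])
    print(n, proj(d,np.array([[.4905,.3240,.143],[.4905,.3240,.223]])).round(1).tolist())
    if n=="scene": cv2.imwrite("pics/s21a.png",cv2.resize(d["pixels"][130:270,180:400],None,fx=3.6,fy=3.6,interpolation=cv2.INTER_CUBIC))
E
```

```text
34.35 [0.41055979 0.32459431 0.33345897] [ 0.20875161 -0.78412128 -0.0600603 ]
wrist [[261.0, 241.5], [260.8, 284.0]]
scene [[361.6, 170.9], [366.3, 144.7]]
top [[136.3, 219.5], [123.1, 217.6]]
```

View pics/wrist21.png

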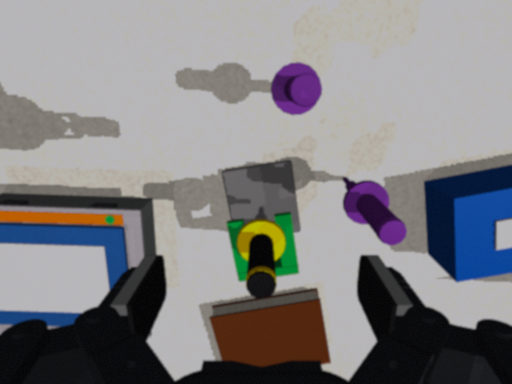

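View pics/s21a.png

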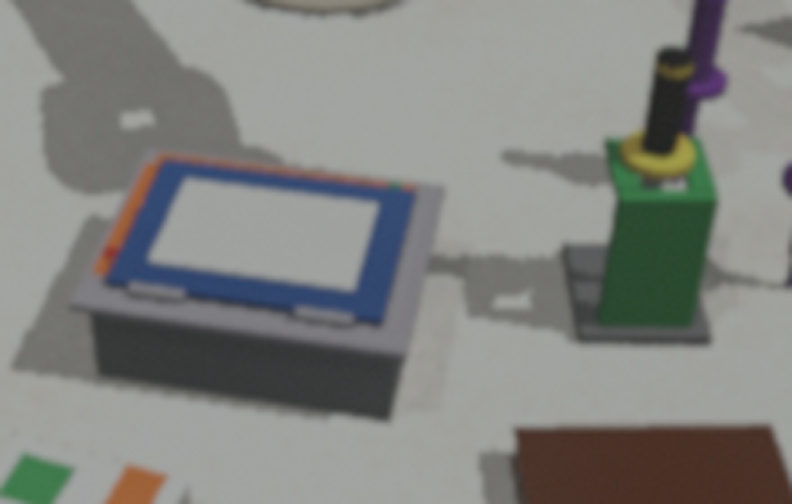

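View pics/top21.png

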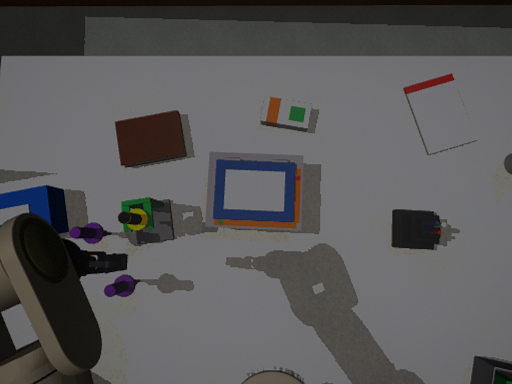

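Wand hangs upright in the fork, lid closed, bystanders unmoved (carton, book and organiser at the same pixels as at the start). Handing in.

```bash
python3 - <<'E'
from rig import env
print(env.close_job())
E
```

```text
the job is handed in; nothing more can be done
None
```

The job is done and handed in at about 34.5 s of robot time, out of 72 s.

- **Lid:** I pushed it shut from its outer face. It ended flat on the rim, with the fingertips at about z = 88.6 mm under a 33 N final push against the 40 N limit. The last pictures show it still closed.
- **Seam:** I touched the tip down on the green dot with about 6 N, then raised it about 1.4 mm and moved it at about 3.8 cm/s round the corner to the red dot. Wrist close-ups at both dots, just before and after the corner, and at three points between showed the tip within about 1 mm of the strip's centre line. I judged the hover height from the touch height, not by measuring it along the way.
- **Wand:** It hangs by its collar in the cradle fork, upright with the tip down. The gripper is open and clear of everything.
- **Other items:** The carton, book and organiser sit where they were in the first top view.

One check disagreed: the wand tip sat about 3 mm in x and 1 mm in y away from where I first assumed relative to the gripper. Contact also came about 1 mm lower than expected. I corrected for both before tracing.

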